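# Load the soap cutter and set its side guide with the feeler blade

### The arm

A 7-joint arm with a two-finger parallel gripper is mounted at the origin on the work surface. World frame = base frame: x ahead of the robot, y to its left, z up, the work surface at z = 0. Lengths are in m, angles in rad, forces in N, time in s.
With the tool pointing down it reaches from about 0.4 to 0.875 m from the base axis. Payload 6.5 kg.
Tool frame: the origin (TCP) lies on the centre line of the jaws, within the pads' length; the fingertips stand 19 mm ahead of it and the grasp point (between the pads) is the TCP (tip_extent is the distance from the TCP to the fingertips, in m); x points along the fingers, z is the direction in which the jaws open and shut, and the axes are right-handed (so a half turn about x gives the same grasp; the last joint's range is limited). The gripper opens to 85 mm and grips with 20 to 120 N. Pads are 22 mm wide; open, the fingers measure 114 mm over their backs; the gripper's body (76 mm by 85 mm) begins 54 mm behind the grasp point. The pads swing forward as they close: fully open they stand 13 mm farther back than shut.
Start: joints at [-1.241, 0.536, -0.004, 1.538, 0.003, 1.067, -0.071], TCP at [0.251, 0.6, 0.25] pointing down, gripper open.
Joint ranges: [-2.7, 2.7], [-0.37, 2.16], [-1.27, 1.26], [0.24, 2.4], [-1.31, 4.45], [0.19, 1.91], [-2.76, 2.76]. Speed limits (rad/s): [2.39, 2.39, 3.14, 3.14, 3.14, 3.14, 3.14].

### API

Orientations are given as a unit quaternion [w, x, y, z].
In Python, from rig import get_obs, read_camera, camera_model, sign_off, tip_extent gives the robot as it stands.
- The arm moves only by the shell command python3 -m pendant 'ROWS'. ROWS is JSON, a list of rows, each a list of 7 numbers: the turn, a rotation vector about the tool's x, y, z in degrees, then the shift along the tool's x, y, z in cm, then the finger opening in cm, from 0 to 8.54. A call has 1 to 5 rows; each row shifts and turns the commanded pose from where the row before left it, along the tool's axes as they then stand; what a row does not reach is not made up. A row lasts 1/10 s, in which the tool goes at most 50 mm and 8.59 degrees, less where a joint would pass 70% of its speed; a pose out of reach is approached as far as the arm can. A call is refused whole if a number of a shift passes 5 or a number of a turn 8.59, either way. A call with a gripper value outside its range is refused whole. The fingers move at their own pace and stop on an object; the grip force is fixed at half the most. Time passes only in rows, so rows that do not move let the fingers close. It gives the time, the measured TCP pose, the force and the opening at its end, in the units of the state.
- get_obs(): the state, without advancing time (a new reading comes with each control period).
- read_camera(name): name is "scene" or "top"; returns (picture, depth): 400x640x3 uint8, red, green, blue; 400x640 float32, m along the optical axis (not along the pixel's ray), 0 where there is no reading.
- camera_model(name): a dict with "fov_y" (degrees; the focal length in pixels is half the picture's height over the tangent of half this angle, whatever the lens; pixels are square), "cx", "cy" (the principal point, pixels), "extrinsics" (4x4, takes a point from camera to world coordinates). Camera axes: x right, y down, z forward; pixel columns grow to the right and rows downward; lengths in m; the calibration is good to about 2 mm. A picture is of the moment at which its call begins. camera_model takes no time and is no camera call.
- sign_off(): hands the job in, once; it reports no verdict.
The state is a dict: "t": time; "joint_pos": joint angles; "qvel": joint speeds; "tau": joint torques, N m; "tool_pos": TCP position; "orientation": TCP orientation; "contact_force": force on the tool from outside, world axes, zero at the start; "wrist_torque": the same for the moment, N m; "opening": finger opening in m.
Only numpy, scipy, OpenCV 4.12 (cv2) and the standard library are available. Lean on these libraries where they do the work, as an engineer would, in place of code of your own. Each camera call takes 0.05 s, during which the arm holds its last target. There are 200 camera calls.

### The job

Get the soap cutter ready for cutting: lever up the lid of the wooden curing box with the palette knife, turn it fully open, and lay the knife down on the table. Stand every soap block from the box lengthways across the cutter's bed between guide and fence, one end flat against the fence and square to it. Then slide the feeler blade down into the gap between the sprung guide board and a soap block, push the guide up until it nips the blade lightly (the board just giving a millimetre or two, not forced), draw the blade out upward feeling it drag, leave the guide at that setting and put the feeler back in its stand; do not disturb the other things on the table.

Things in the scene. Friction and masses are not known exactly. Their poses are not given: they have to be found in the camera images.
- cutter: Soap cutter, fixed: base 200 (x) x 340 (y) x 20 mm, its top is the bed. Origin: centre of the underside; x points from the sliding guide (robot side) to the fixed aluminium fence (far side), y along the bed. Fence: inner face at x = +60 mm, 14 mm thick, top 65 mm over the table. Behind it a harp of wires leans up and back from x = +88 mm, to 235 mm high; x below +75 mm is free above the fence.
- seat (a point): Point on the bed surface (z = 20 mm over the table) at mid-length, 40 mm in front of the fence face: the centre of the underside of a block that stands against the fence at mid-length. Axes as the cutter's. The guide is 300 mm long, so blocks belong within 125 mm either way along y (to their centres).
- guide (a joint): Sliding guide of the cutter: a carriage with the white guide board (12 mm thick, 300 mm long, top 70 mm over the table) and the grip post. Value in m: 0 = furthest from the fence, grows towards the fence (+x of the cutter), up to 0.026; starts at 0.003 to 0.009. The free gap from board to an 80 mm block against the fence is 18 mm minus this value. 3.5 N moves it; it stays.
- guide_post (a point): The guide's upright wooden grip post, 16 mm (x) x 24 mm (y), its axis 47 mm behind the guide's inner face; this point is on its axis 9 mm below its top, 64 mm above the table. The post is free from 45 mm above the table up; 27 mm are clear between it and the guide board. Axes as the cutter's.
- box: Wooden curing box, fixed: 120 (x) x 300 (y) x 72 mm high without the lid, walls 10 mm, inner floor 8 mm above the table. Origin: centre of the underside; x points from its front (robot side) to the hinge side.
- lid (a joint): Flat lid of the curing box, 10 mm thick, flush with the box all round, 0.26 kg, hinged along the top of the far (+x) wall, 120 mm from its front edge, no handle. Value in rad: 0 shut, 1.57 upright, 1.95 fully open against its stop (it then leans back and stands up to 190 mm over the table). It falls shut from below 1.57 and falls open beyond.
- notch (a point): Centre of the mouth of the pry notch in the front face of the box: a slot 70 mm wide (y) and 9 mm high right under the lid, through the 10 mm front wall. Axes as the box's: the blade goes in along +x. Inside, the space above the blocks is free from 58 mm above the table.
- soap0: Soap block, plain cream, 80 (x) x 45 (y) x 50 mm high, 0.19 kg; origin: centre of the underside. Stands in the curing box, 88 mm to the -y side of the middle, its x roughly along the box's x. May be absent.
- soap1: Soap block like soap0, in the middle of the box. May be absent.
- soap2: Soap block like soap0, 88 mm to the +y side of the middle of the box. May be absent.
- knife: Palette knife lying flat on the table. Origin on the underside, at the front end of the handle. x points to the tip. Wooden handle 100 mm long (x from -100 to 0), 22 mm wide (y), 26 mm high (z from 0); steel blade 34 mm wide, 3 mm thick, along the underside (z 0 to 3 mm), reaching to x = +95 mm.
- knife_tip (a point): Middle of the tip of the knife's blade, at half the blade's thickness; axes as the knife's.
- feeler: Feeler: steel blade 4 mm thick (x), 90 mm long (y), reaching 44 mm below the underside of a wooden handle 28 mm wide (x), 80 mm long (y), 36 mm high; 0.14 kg in all. Origin: centre of the handle's underside; z up. It hangs upright in its stand, the handle resting on top; in the cutter's gap the handle rests on guide and block in the same way, origin 70 mm above the table.
- blade_edge (a point): Middle of the lower edge of the feeler blade.
- stand: Feeler's wooden stand, fixed: 56 (x) x 110 (y) x 58 mm high, with a slot 12 mm wide along y, open at the top and the ends. Origin: centre of the underside. The feeler in it has its y along the stand's y (either way round), its origin 58 mm above the table.
- cup: Bystander: white mug, 76 mm across, 85 mm high, origin under its centre.
- oil: Bystander: amber bottle, 60 mm across, 170 mm high, origin under its centre.
- jar: Bystander: glass jar, 60 mm across, 90 mm high, origin under its centre.
- offcut: Bystander: flat soap bar 60 x 90 x 28 mm, origin under its centre.
- brush: Bystander: brush lying on the table.
- bowl: Bystander: white bowl, 150 mm across, 65 mm high, origin under its centre.
- scent: Bystander: small amber bottle, 44 mm across, 90 mm high, origin under its centre.
- board (a joint): How far the guide board has given way on its springs, in m: 0 = free, at most 0.004, back towards the carriage. The springs push with 0.3 N plus 1 N per mm. A lightly nipped blade makes the board give by 1 to 2 mm.
- board_face (a point): Middle of the top edge of the guide board's inner face (towards the soap). Axes as the cutter's; moves with the board.
Things that resemble listed ones, but are neither listed nor needed, are in the scene too. What is shaped like the feeler but black or green is not meant. Leave any yellow look-alike of the knife alone.

How it is judged:
On the way, in this order (a step that is already met when the one before it is completed fails the run):
1. the knife's blade levers the lid up (value of joint lid above 0.08 rad and contact force between knife and lid above 0.2 N), for 0.1 s.
2. the lid is fully open (value of joint lid above 1.75 rad), for 0.2 s.
3. every soap block stands on the bed against the fence, let go (x of soap0 in the frame of seat between -0.0032 and 0.0025 m and y of soap0 in the frame of seat between -0.13 and 0.13 m and z of soap0 in the frame of seat between -0.003 and 0.004 m and angle between the x axis of each of soap0, soap1, soap2 and the x axis of cutter, either way round below 0.07 rad and angle between each of soap0, soap1, soap2's own z axis and vertical below 0.06 rad and linear speed of each of soap0, soap1, soap2 below 0.02 m/s and contact force between the fingers and soap0 below 0.1 N and x of soap1 in the frame of seat between -0.0032 and 0.0025 m and y of soap1 in the frame of seat between -0.13 and 0.13 m and z of soap1 in the frame of seat between -0.003 and 0.004 m and contact force between the fingers and soap1 below 0.1 N and x of soap2 in the frame of seat between -0.0032 and 0.0025 m and y of soap2 in the frame of seat between -0.13 and 0.13 m and z of soap2 in the frame of seat between -0.003 and 0.004 m and contact force between the fingers and soap2 below 0.1 N), for 0.2 s.
4. the feeler blade is down in the gap, nipped between a soap block and the guide board, which gives way (x of feeler in the frame of seat between -0.058 and -0.038 m and y of feeler in the frame of seat between -0.15 and 0.15 m and z of feeler in the frame of seat between 0.035 and 0.058 m and value of joint board above 0.0003 m and contact force between feeler and board above 0.3 N and (contact force between feeler and soap0 above 0.3 N or contact force between feeler and soap1 above 0.3 N or contact force between feeler and soap2 above 0.3 N)), for 0.2 s.
5. the blade is drawn upward in the gap, rubbing on the guide board, which it still holds back on its springs (x of feeler in the frame of seat between -0.058 and -0.038 m and z of feeler in the frame of seat between 0.06 and 0.09 m and contact force between the fingers and feeler above 1 N and value of joint board above 0.0002 m and contact force between feeler and board above 0.2 N), for 0.05 s.
At the end, for the whole second after the job is handed in: All blocks on the bed, within 130 mm of mid-length, against the fence (3 mm) and square to it (4 deg); guide set so that the blade makes its board give up to 3 mm (joint guide 13.3 to 17 mm); lid fully open; feeler upright in its stand; knife flat on the table; all at rest (x of soap0 in the frame of seat between -0.0032 and 0.0025 m and y of soap0 in the frame of seat between -0.13 and 0.13 m and z of soap0 in the frame of seat between -0.003 and 0.004 m and angle between the x axis of each of soap0, soap1, soap2 and the x axis of cutter, either way round below 0.07 rad and angle between each of soap0, soap1, soap2's own z axis and vertical below 0.06 rad and linear speed of each of soap0, soap1, soap2, feeler, knife below 0.02 m/s and x of soap1 in the frame of seat between -0.0032 and 0.0025 m and y of soap1 in the frame of seat between -0.13 and 0.13 m and z of soap1 in the frame of seat between -0.003 and 0.004 m and x of soap2 in the frame of seat between -0.0032 and 0.0025 m and y of soap2 in the frame of seat between -0.13 and 0.13 m and z of soap2 in the frame of seat between -0.003 and 0.004 m and value of joint guide between 0.0133 and 0.017 m and value of joint lid above 1.75 rad and x of feeler in the frame of stand between -0.009 and 0.009 m and y of feeler in the frame of stand between -0.03 and 0.03 m and z of feeler in the frame of stand between 0.054 and 0.063 m and angle between each of feeler, knife's own z axis and vertical below 0.15 rad and height (world z) of knife below 0.02 m); the robot touches nothing.
It fails at once if another thing on the table is pushed more than 30 mm or tipped over (distance of any of cup, oil, jar, offcut, brush, bowl, scent from where it was at the start of the episode above 0.03 m or angle between any of cup, oil, jar, bowl, scent's own z axis and vertical above 0.5 rad).
It fails at once if the feeler blade is jammed with more than 30 N between guide board and soap (contact force between feeler and board above 30 N and (contact force between feeler and soap0 above 30 N or contact force between feeler and soap1 above 30 N or contact force between feeler and soap2 above 30 N)).
Of soap0, soap1, soap2 only 2 to 3 are there at a start; the rules pass over those that are not, and their reading is None.
At some moment in a run one of knife may be knocked a few centimetres aside while the robot is not near it.
Once in a run the grip may slacken for a moment while it holds something.
It also fails if it takes over 210 s, if anything falls off the work surface, if the arm or the gripper's body presses on something with over 40 N, if the wrist force passes 120 N, or if a joint passes its speed limit or range.

## Working session

There is one attempt and no reset: what is moved stays moved. The work goes in short steps, Python scripts to look and compute and a shell command to move; the robot and the scene stay as the last step left them, time stands still between calls to the robot, and variables do not carry over. Pictures are saved under pics/ and viewed, about 12 in all and at most 16, crops included, and the job is handed in when it is done.

```bash
ls; mkdir -p pics; cat > h.py <<'E'
import numpy as np, cv2
from rig import *
from scipy.spatial.transform import Rotation as R
def cam(n,name=None):
    p,d=read_camera(n)
    if name: cv2.imwrite(f'pics/{name}.png',cv2.cvtColor(p,cv2.COLOR_RGB2BGR)); np.save(f'pics/{name}.npy',d)
    return p,d
def cloud(n,d):
    m=camera_model(n); f=200/np.tan(np.radians(m['fov_y']/2)); v,u=np.indices(d.shape)
    P=np.stack([(u-m['cx'])/f*d,(v-m['cy'])/f*d,d],-1); E=np.array(m['extrinsics'])
    W=P@E[:3,:3].T+E[:3,3]; W[d==0]=np.nan; return W
def pose():
    o=get_obs(); q=o['orientation']; return np.array(o['tool_pos']),R.from_quat([q[1],q[2],q[3],q[0]]),o
def delta(p,Rt=None):
    """remaining: turn rotvec deg (tool), shift cm in tool axes now"""
    t,r,o=pose(); rv=np.degrees((r.inv()*Rt).as_rotvec()) if Rt is not None else 0
    return np.round(rv,2),np.round(r.inv().apply(np.array(p)-t)*100,2)
E
python3 - <<'E'
from h import *
t,r,o=pose(); print(o, r.as_matrix().round(3), tip_extent if not callable(tip_extent) else tip_extent())
for n in('scene','top'):
    print(camera_model(n)); cam(n,n+'0')
E
```

```text
pics
{'t': 0.0, 'joint_pos': array([-1.24119638,  0.5372076 , -0.00444013,  1.53889417,  0.00259176,
        1.06729472, -0.07124697]), 'qvel': array([-3.06024249e-04,  1.54260259e-03,  9.76029000e-05,  4.91980939e-04,
       -2.37513051e-04,  1.76630767e-04,  6.61673715e-04]), 'tau': array([ 1.53764038e-03, -5.83423376e+01,  1.04934331e+00, -2.59098852e+01,
        1.23739810e-02,  9.45821113e-03,  1.58838310e-05]), 'tool_pos': array([0.2503811 , 0.59917534, 0.24937799]), 'orientation': array([ 0.58803793, -0.3923298 ,  0.58904519,  0.39155393]), 'contact_force': array([-0.80207897,  0.2849488 , -0.12920414]), 'wrist_torque': array([-0.01397218,  0.02653662, -0.03899729]), 'opening': 0.08560676852233748} [[-0.001 -0.923  0.386]
 [-0.002  0.386  0.923]
 [-1.    -0.    -0.002]] 0.019
{'fov_y': 54.156973772909474, 'cx': 327.1817992939628, 'cy': 196.3454592618348, 'extrinsics': array([[ 0.64584718,  0.52439709, -0.55487757,  1.15443812],
       [ 0.76345887, -0.44030943,  0.47250203, -0.5740117 ],
       [ 0.00346086, -0.7287903 , -0.68472821,  0.91589224],
       [ 0.        ,  0.        ,  0.        ,  1.        ]])}
{'fov_y': 56.3261022898116, 'cx': 317.70286182532175, 'cy': 196.67671652506615, 'extrinsics': array([[-0.01318962, -0.98991146,  0.1410721 ,  0.32600222],
       [-0.99991018,  0.01272186, -0.0042171 , -0.023263  ],
       [ 0.00237986, -0.14111505, -0.98999034,  1.16832079],
       [ 0.        ,  0.        ,  0.        ,  1.        ]])}
```

View pics/top0.png

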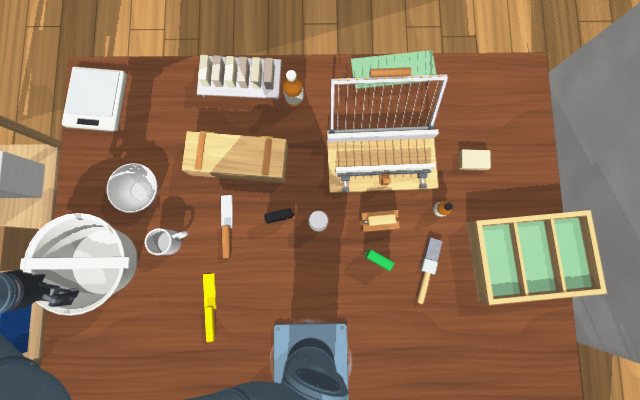

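View pics/scene0.png

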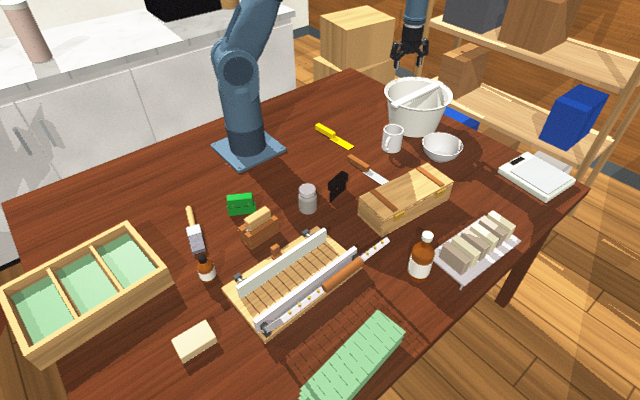

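Top view (x up, y left): curing box (235,155), cutter (382,160), steel palette knife (226,225), with a yellow look-alike at (209,305). The feeler in its stand is at (380,220); the black (278,215) and green (380,260) ones are decoys. Next: enlarged crop and measurements.

```bash
cat > loc.py <<'E'
from h import *
W=cloud('top',np.load('pics/top0.npy')); Z=W[...,2]
def rect(name,box,zlo,zhi):
    u0,u1,v0,v1=box; S=W[v0:v1,u0:u1].reshape(-1,3); S=S[(S[:,2]>zlo)&(S[:,2]<zhi)]
    c,s,a=cv2.minAreaRect(S[:,:2].astype(np.float32)*1000); print(name,len(S),'c',np.round(c,1),'size',np.round(s,1),'ang',round(a,2),'z',np.percentile(S[:,2]*1000,[5,50,95]).round(1))
rect('box lid',(175,295,125,190),.076,.092)
rect('box all',(175,295,125,190),.03,.095)
rect('knife blade',(215,240,192,224),-.002,.012)
rect('knife handle',(215,240,215,262),.015,.04)
rect('stand',(355,405,205,235),.045,.066)
rect('feelhandle',(355,405,200,235),.08,.11)
rect('bed',(322,442,130,195),.012,.027)
rect('guide board',(322,442,130,195),.064,.076)
rect('fence',(322,442,118,150),.058,.07)
rect('post',(370,396,170,192),.066,.08)
E
python3 loc.py; python3 - <<'E'
import cv2
a=cv2.imread('pics/top0.png')
x=cv2.resize(a[120:265,175:305],None,fx=3,fy=3,interpolation=cv2.INTER_CUBIC)
y=cv2.resize(a[120:265,318:448],None,fx=3,fy=3,interpolation=cv2.INTER_CUBIC)
cv2.imwrite('pics/crop.png',cv2.hconcat([x,y]))
E
```

```text
box lid 3963 c [615.7 221.8] size [300.3 125.5] ang 84.69 z [79.3 83.1 88.1]
box all 4312 c [616.1 221.7] size [300.4 126.9] ang 84.67 z [61.2 82.9 88. ]
knife blade 735 c [462.  257.5] size [100.3  77.2] ang 0.59 z [-1.5  1.8  6. ]
knife handle 258 c [356.8 255. ] size [97.5 22.6] ang 2.34 z [19.  26.2 29.3]
stand 390 c [ 411.9 -212.3] size [ 56.4 109.8] ang 3.96 z [52.6 57.9 61.5]
feelhandle 272 c [ 411.6 -210.8] size [27.9 80. ] ang 4.18 z [88.7 93.9 97.6]
bed 4272 c [ 605.7 -230.9] size [342.7 198.6] ang 89.96 z [16.4 20.2 23.9]
guide board 807 c [ 602.6 -229. ] size [161.9 336.2] ang 1.63 z [64.4 68.3 72.9]
fence 599 c [ 692.7 -227.5] size [ 48.6 338.8] ang 1.86 z [59.5 64.7 68.3]
post 43 c [ 528.8 -232.7] size [24.  14.4] ang 89.0 z [69.4 72.1 75.8]
```

View pics/crop.png

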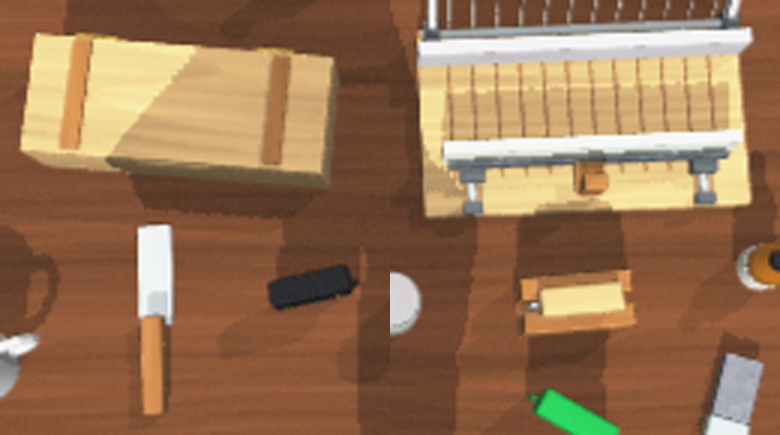

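```bash
cat > loc2.py <<'E'
from h import *
d=np.median([np.load('pics/top0.npy')]+[cam('top',None)[1] for _ in range(4)],axis=0); np.save('pics/topm.npy',d)
W=cloud('top',d)
def sel(box,lo,hi):
    u0,u1,v0,v1=box; S=W[v0:v1,u0:u1].reshape(-1,3); return S[(S[:,2]>lo)&(S[:,2]<hi)]
def line(name,S):
    # extreme edges in x per y-bin
    ys=np.linspace(S[:,1].min()+.01,S[:,1].max()-.01,25); lo=[];hi=[];yy=[]
    for a,b in zip(ys[:-1],ys[1:]):
        q=S[(S[:,1]>=a)&(S[:,1]<b)]
        if len(q)>2: lo.append(q[:,0].min());hi.append(q[:,0].max());yy.append((a+b)/2)
    for n,v in(('lo',lo),('hi',hi)):
        v=np.array(v);yy=np.array(yy);k=np.ones(len(v),bool)
        for _ in range(4):
            p=np.polyfit(yy[k],v[k],1);r=v-np.polyval(p,yy);k=abs(r)<max(.0015,1.5*r[k].std())
        print(name,n,'x@mid',round(np.polyval(p,S[:,1].mean())*1000,1),'yaw',round(-np.degrees(np.arctan(p[0])),2),'y',S[:,1].min().round(4),S[:,1].max().round(4),k.sum(),len(k))
line('fence',sel((322,442,128,142),.055,.075))
line('guide',sel((325,442,160,176),.06,.078))
line('bedfront',sel((322,442,180,196),.012,.028))
line('lid',sel((175,295,125,190),.074,.095))
for n,b,l,h in(('kh',(215,240,222,262),.015,.04),('kb',(218,236,194,222),-.003,.012),('post',(370,396,170,192),.062,.08),('feeler',(355,405,200,235),.08,.11),('stand',(355,405,205,235),.045,.066)):
    S=sel(b,l,h);c,s,a=cv2.minAreaRect(S[:,:2].astype(np.float32)*1000);print(n,len(S),np.round(c,1),np.round(s,1),round(a,2),np.median(S[:,2])*1000)
print(W[262:264,300,2],W[300,440],'table z',np.nanmedian(W[270:300,240:270,2]))
E
python3 loc2.py
```

```text
fence lo x@mid 669.5 yaw 1.67 y -0.3967 -0.0589 24 24
fence hi x@mid 682.7 yaw 1.68 y -0.3967 -0.0589 21 24
guide lo x@mid 564.9 yaw 1.65 y -0.381 -0.0839 24 24
guide hi x@mid 575.7 yaw 1.85 y -0.381 -0.0839 22 24
bedfront lo x@mid 509.9 yaw 1.68 y -0.4022 -0.0636 24 24
bedfront hi x@mid 540.0 yaw -0.73 y -0.4022 -0.0636 20 24
lid lo x@mid 553.2 yaw -5.3 y 0.068 0.3745 24 24
lid hi x@mid 672.8 yaw -5.02 y 0.068 0.3745 13 24
kh 259 [356.8 254.6] [97.5 21.3] 2.42 26.016739706692604
kb 504 [462. 259.] [87.2 54.5] 1.12 2.3575754212000755
post 48 [ 528.8 -232.7] [14.2 23.8] 0.58 72.42068312015203
feeler 275 [ 411.7 -211.1] [27.9 79.5] 4.07 94.13572269886839
stand 391 [ 412.  -212.4] [ 56.3 109.7] 4.04 58.27940485581018
[ 2.41878895e-03 -2.11675964e-05] [ 0.16998413 -0.39674522 -0.00236792] table z 0.0007219189806569881
```

```bash
cat >> h.py <<'E'
def Rd(yaw,pitch=0):
    """tool down, jaws along (-sin,cos) of yaw"""
    c,s=np.cos(np.radians(yaw)),np.sin(np.radians(yaw))
    return R.from_matrix(np.array([[0,-c,-s],[0,-s,c],[-1,0,0]]))
def to(p,yaw=None):
    t,r,o=pose(); Rt=Rd(yaw) if yaw is not None else r
    print('t',round(o['t'],2),'tcp',(t*1000).round(1),'open',round(o['opening']*1000,1),'F',np.round(o['contact_force'],1),'turn',np.degrees((r.inv()*Rt).as_rotvec()).round(2),'shift cm after turn',(Rt.inv().apply(np.array(p)-t)*100).round(2))
E
python3 -m pendant '[[-8.4,0,0,0,0,0,8.5],[-8.4,0,0,0,0,0,8.5],[-8.3,0,0,0,0,0,8.5]]'; python3 -c "
from h import *
to([.3666,.255,.12],2.4)"
```

```text
t: 0.6
tool_pos: [0.2506, 0.5997, 0.2502]
orientation: [-0.488, 0.512, -0.488, -0.512]
contact_force: [-0.1, -0.3, -0.8]
opening: 0.0852
t 0.6 tcp [250.6 599.7 250.2] open 85.2 F [-0.1 -0.3 -0.8] turn [ 0.37 -0.01  0.  ] shift cm after turn [ 13.02 -10.15 -34.92]
```

```bash
python3 -m pendant '[[0,0,0,0,-1.2,-4.4,6],[0,0,0,0,-1.2,-4.4,5],[0,0,0,0,-1.2,-4.4,5],[0,0,0,0,-1.2,-4.4,5],[0,0,0,2,-1.3,-4.4,5]]' >/dev/null; python3 -m pendant '[[0,0,0,3,-1.3,-4.3,5],[0,0,0,4,-1.3,-4.3,5],[0,0,0,4,-1.3,-4.3,5],[0,0,0,0,0,0,5],[0,0,0,0,0,0,5]]'; python3 -c "
from h import *
to([.3666,.255,.022],2.4)
W=cloud('top',cam('top','k1')[1]); S=W[200:240,215:240].reshape(-1,3);S=S[(S[:,2]<.012)&(S[:,2]>-.003)];print(np.median(S,0))"
```

```text
t: 1.6
tool_pos: [0.3592, 0.272, 0.1357]
orientation: [0.489, -0.51, 0.49, 0.51]
contact_force: [-0.4, 0.8, -0.8]
opening: 0.05
t 1.6 tcp [359.2 272.  135.7] open 50.0 F [-0.4  0.8 -0.8] turn [-0.09 -0.05 -0.06] shift cm after turn [11.37 -0.67 -1.73]
[0.43460935 0.25088988 0.00172023]
```

View pics/k1.png

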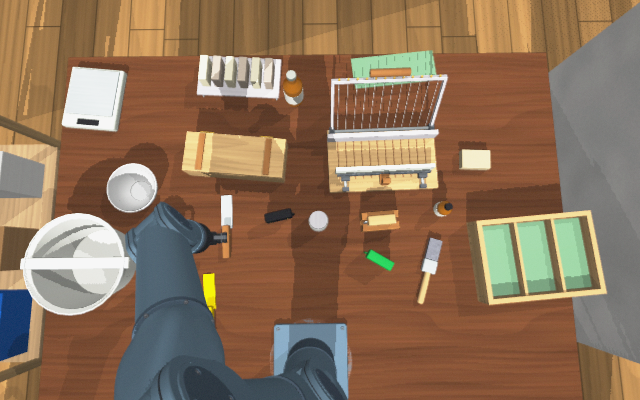

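The arm hovers beside the knife at (215,240); the knife is still in place (blade at 226,210). Descending and gripping.

```bash
python3 -m pendant '[[0,0,0,3,-0.6,-1.7,5],[0,0,0,3,0,0,5],[0,0,0,3,0,0,5],[0,0,0,2,0,0,5],[0,0,0,0,0,0,5]]' >/dev/null; python3 -c "
from h import *
to([.3666,.255,.022],2.4)"
```

```text
t 2.15 tcp [364.9 257.3  24.9] open 50.0 F [-0.1  0.4  0.4] turn [ 0.16 -0.02 -0.1 ] shift cm after turn [ 0.29 -0.16 -0.24]
```

Close, lift, and turn towards the box yaw (−5.2°).

```bash
python3 -m pendant '[[0,0,0,0.2,-0.1,-0.2,5],[0,0,0,0,0,0,1],[0,0,0,0,0,0,1],[0,0,0,0,0,0,1],[0,0,0,0,0,0,1]]' ; python3 -m pendant '[[0,0,0,-2,0,0,1],[0,0,0,-3,0,0,1],[7.6,0,0,-1,0,0,1],[0,0,0,0,0,0,1],[0,0,0,0,0,0,1]]'; python3 - <<'E'
from h import *
to([.40,.24,.09],-5.2)
cam('scene','k2'); d=cam('top','k2t')[1]
im=cv2.imread('pics/k2.png')[110:270,250:470]; cv2.imwrite('pics/k2c.png',cv2.resize(im,None,fx=3,fy=3))
E
```

```text
t: 2.65
tool_pos: [0.3678, 0.2549, 0.0254]
orientation: [-0.49, 0.511, -0.488, -0.51]
contact_force: [-0.5, -0.3, 8.0]
opening: 0.0207
t: 3.15
tool_pos: [0.367, 0.2542, 0.0843]
orientation: [0.522, -0.478, 0.521, 0.478]
contact_force: [-0.5, 0.6, -2.5]
opening: 0.0205
t 3.15 tcp [367.  254.2  84.3] open 20.5 F [-0.5  0.6 -2.5] turn [0.22 0.02 0.04] shift cm after turn [-0.57 -3.42 -1.12]
```

View pics/k2c.png

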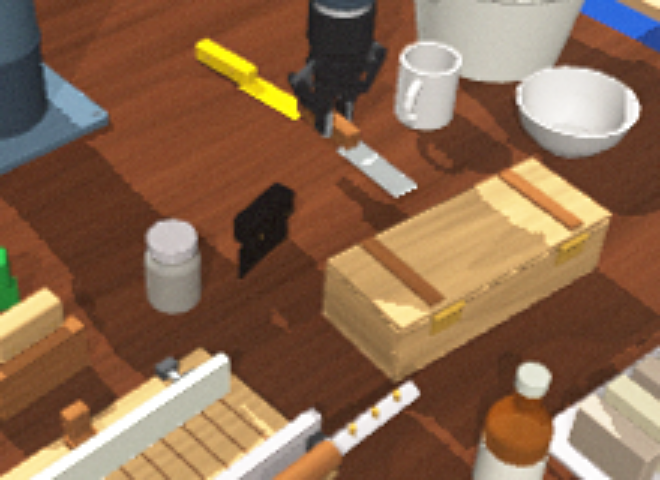

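```bash
cat > blade.py <<'E'
from h import *
t,r,o=pose(); ds=np.median([cam('top')[1] for _ in range(3)],axis=0); W=cloud('top',ds)
# blade pts: in tool-yaw frame, 45..140 mm ahead of TCP, |lat|<25
ax=-r.as_matrix()[:,1]; az=r.as_matrix()[:,2]; V=W-t; f=V@ax; l=V@az; k=(f>.04)&(f<.16)&(abs(l)<.03)&(W[...,2]>t[2]-.045)&(W[...,2]<t[2]+.01)
S=np.c_[f[k],l[k],W[k][:,2]-t[2]]*1000
print('n',len(S),'fwd range',np.percentile(S[:,0],[1,99]).round(1),'lat',np.percentile(S[:,1],[1,50,99]).round(1)); p=np.polyfit(S[:,0],S[:,2],1); print('top z rel TCP at 60, 130:',np.polyval(p,[60,130]).round(1)); p=np.polyfit(S[:,0],S[:,1],1);print('lat at 60,130',np.polyval(p,[60,130]).round(1)); print(t*1000)
E
python3 blade.py
```

```text
n 359 fwd range [ 41.4 133. ] lat [-16.3   0.1  16.8]
top z rel TCP at 60, 130: [-22.1 -22.4]
lat at 60,130 [ 0.2 -0.2]
[366.49159597 253.80149525  83.5175203 ]
```

```bash
python3 -m pendant '[[0.2,0,0,-0.7,-1.9,-0.6,1],[0,0,0,0,-1.9,-0.5,1],[0,0,0,0,0,0,1],[0,0,0,0,0,0,1]]' >/dev/null; python3 -c "
from h import *
to([.4038,.241,.0912],-5.2)"
```

```text
t 3.8 tcp [403.5 239.3  90.6] open 20.6 F [ 0.2 -0.2 -1.2] turn [-0.2  -0.04 -0.05] shift cm after turn [-0.06 -0.02  0.17]
```

```bash
python3 -m pendant '[[0,0,0,-0.1,-0.8,0.15,1],[0,0,0,0,-0.8,0,1],[0,0,0,0,-0.8,0,1],[0,0,0,0,0,0,1]]'; python3 -m pendant '[[0,0,0,0,-0.8,0,1],[0,0,0,0,-0.8,0,1],[0,0,0,0,-0.6,0,1],[0,0,0,0,0,0,1]]';  python3 blade.py
```

```text
t: 4.2
tool_pos: [0.4294, 0.2389, 0.0922]
orientation: [0.524, -0.476, 0.523, 0.476]
contact_force: [-0.4, 0.2, -2.2]
opening: 0.0209
t: 4.6
tool_pos: [0.451, 0.2366, 0.0921]
orientation: [0.523, -0.476, 0.523, 0.476]
contact_force: [-0.3, 0.6, -1.2]
opening: 0.0208
n 637 fwd range [ 43.2 158.7] lat [-29.   -0.5  29.6]
top z rel TCP at 60, 130: [-22.8 -11.1]
lat at 60,130 [-0.5 -0.2]
[450.95622547 236.62350527  92.14165974]
```

```bash
python3 -m pendant '[[0,0,0,-0.6,0,0,1],[0,0,0,-0.6,0,0,1],[0,0,0,-1.0,-0.2,0,1],[0,0,0,0,0,0,1],[0,0,0,0,0,0,1]]'; python3 - <<'E'
from h import *
cam('scene','l1'); im=cv2.imread('pics/l1.png')[110:270,270:490]; cv2.imwrite('pics/l1c.png',cv2.resize(im,None,fx=3,fy=3))
E
python3 blade.py
```

```text
t: 5.25
tool_pos: [0.452, 0.2369, 0.1145]
orientation: [0.523, -0.476, 0.522, 0.476]
contact_force: [-0.7, 0.4, -2.7]
opening: 0.0204
n 617 fwd range [ 44.5 159.2] lat [-29.   -0.2  28.6]
top z rel TCP at 60, 130: [-21.6 -14.5]
lat at 60,130 [-0.4 -0.1]
[451.9259492  236.8658542  114.27410324]
```

View pics/l1c.png

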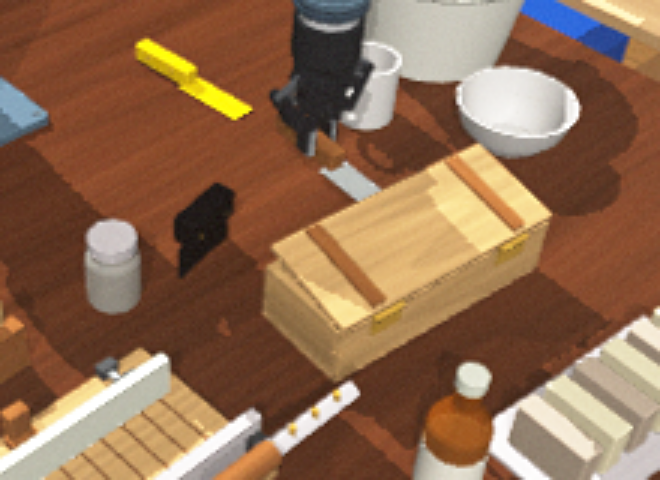

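The lid is tilted up on the blade (its front edge lifted, at ~(275,240) in the crop). Sweeping it open.

```bash
python3 -m pendant '[[0,0,0,-1.2,-0.4,0,1],[0,0,0,-1.3,-0.5,0,1],[0,0,0,-1.1,-0.8,0,1],[0,0,0,-1.0,-0.8,0,1],[0,0,0,0,0,0,1]]'; python3 -m pendant '[[0,0,0,-0.8,-1.1,0,1],[0,0,0,-0.7,-1.1,0,1],[0,0,0,-0.5,-1.3,0,1],[0,0,0,-0.4,-1.2,0,1],[0,0,0,0,0,0,1]]';python3 - <<'E'
from h import *
W=cloud('top',cam('top','l2')[1]); S=W[90:200,170:300].reshape(-1,3); S=S[(S[:,2]>.1)]
b=(S[:,1]<.20)&(S[:,0]>.55); Q=S[b]; print(len(Q)); print('top of lid x,z', Q[np.argsort(-Q[:,2])[:20]].mean(0)); print(np.percentile(Q[:,0],[2,50,98]),np.percentile(Q[:,2],[2,50,98]))
E
```

```text
t: 5.95
tool_pos: [0.479, 0.2344, 0.1619]
orientation: [0.525, -0.476, 0.522, 0.475]
contact_force: [0.2, 1.2, -1.4]
opening: 0.0206
t: 6.45
tool_pos: [0.5263, 0.2294, 0.1849]
orientation: [0.524, -0.476, 0.522, 0.475]
contact_force: [0.0, 0.8, -2.2]
opening: 0.0203
628
top of lid x,z [0.55478776 0.19655292 0.54815806]
[0.5515866  0.65723671 0.79699153] [0.1030079  0.17844199 0.54593913]
```

```bash
python3 -m pendant '[[0,0,0,-0.1,-1,0,1],[0,0,0,0,-1,0,1],[0,0,0,0,-1,0,1],[0,0,0,0,-1,0,1],[0,0,0,0,0,0,1]]'; python3 -m pendant '[[0,0,0,0,0,0,1],[0,0,0,0,0,0,1],[0,0,0,0,0,0,1],[0,0,0,-1,2.0,0,1],[0,0,0,-1,3.0,0,1]]'; python3 - <<'E'
from h import *
p,d=cam('top','l3')
E
```

```text
t: 7.0
tool_pos: [0.565, 0.2256, 0.185]
orientation: [0.524, -0.476, 0.523, 0.475]
contact_force: [0.0, 0.1, -1.0]
opening: 0.0202
t: 7.5
tool_pos: [0.5137, 0.2304, 0.2051]
orientation: [0.523, -0.476, 0.523, 0.475]
contact_force: [-0.1, 0.9, -0.7]
opening: 0.0207
```

View pics/l3.png

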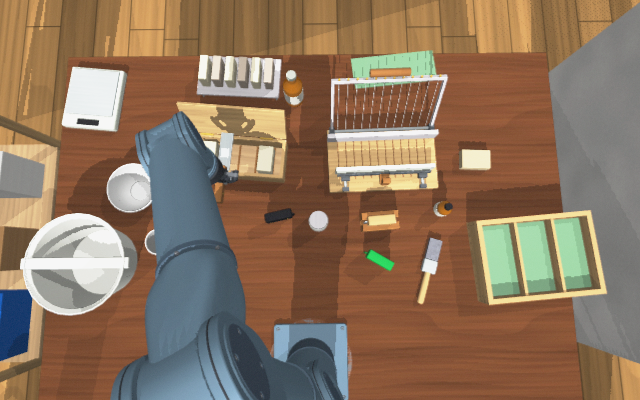

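Lid stands open (hinge side ~(235,120)); soap blocks visible at (265,158) and (212,150), middle looks empty. Now laying down the knife.

```bash
python3 -m pendant '[[0,0,0,0,4.5,0,1],[0,0,0,0,4.5,0,1],[0,0,0,1,4,0,1],[0,0,0,4,1.5,0,1],[0,0,0,4,0,0,1]]'>/dev/null; python3 -m pendant '[[0,0,0,4,0,0,1],[0,0,0,2,0,0,1],[0,0,0,0,0,0,1],[0,0,0,0,0,0,1]]'; python3 blade.py
```

```text
t: 8.45
tool_pos: [0.3693, 0.2447, 0.0555]
orientation: [0.523, -0.476, 0.523, 0.476]
contact_force: [0.6, -0.5, -1.8]
opening: 0.0204
n 343 fwd range [ 41.9 133.9] lat [-15.9   0.8  17.8]
top z rel TCP at 60, 130: [-21.6 -22. ]
lat at 60,130 [0.7 0.8]
[369.27447315 244.69597607  55.53742356]
```

```bash
python3 -m pendant '[[0,0,0,1.5,0,0,1],[0,0,0,1.0,0,0,1],[0,0,0,0.4,0,0,1],[0,0,0,0,0,0,1]]'; python3 -m pendant '[[0,0,0,0,0,0,5],[0,0,0,0,0,0,5],[0,0,0,-2,0,0,5],[0,0,0,-5,0,0,5],[0,0,0,-5,0,0,5]]'; python3 -m pendant '[[0,0,0,-5,0,0,5],[0,0,0,-3,0,-4,5],[0,0,0,0,0,-4.8,5],[0,0,0,0,0,-4.8,5],[0,0,0,0,0,-4.8,5]]'; python3 -c "
from h import *
cam('top','t1');cam('scene','s1')
im=cv2.imread('pics/t1.png')[90:270,160:300]; im2=cv2.imread('pics/s1.png')[110:270,300:500]
cv2.imwrite('pics/c1.png',cv2.hconcat([cv2.resize(im,(373,480)),cv2.resize(im2,(427,480))]))
to([.45,0,.25],0)"
```

```text
t: 9.0
tool_pos: [0.3691, 0.2444, 0.026]
orientation: [0.523, -0.476, 0.523, 0.476]
contact_force: [-0.1, 0.5, -1.8]
opening: 0.0206
t: 9.5
tool_pos: [0.3684, 0.2439, 0.1473]
orientation: [0.522, -0.476, 0.524, 0.476]
contact_force: [1.3, 0.1, 0.2]
opening: 0.0502
t: 10.0
tool_pos: [0.3515, 0.0596, 0.2268]
orientation: [0.523, -0.476, 0.522, 0.476]
contact_force: [1.9, -0.5, 0.5]
opening: 0.0503
t 10.1 tcp [350.4  56.  226.2] open 50.1 F [-0.3  1.4  0.3] turn [-5.84 -0.06 -0.04] shift cm after turn [-2.38 -9.96 -5.6 ]
```

View pics/c1.png

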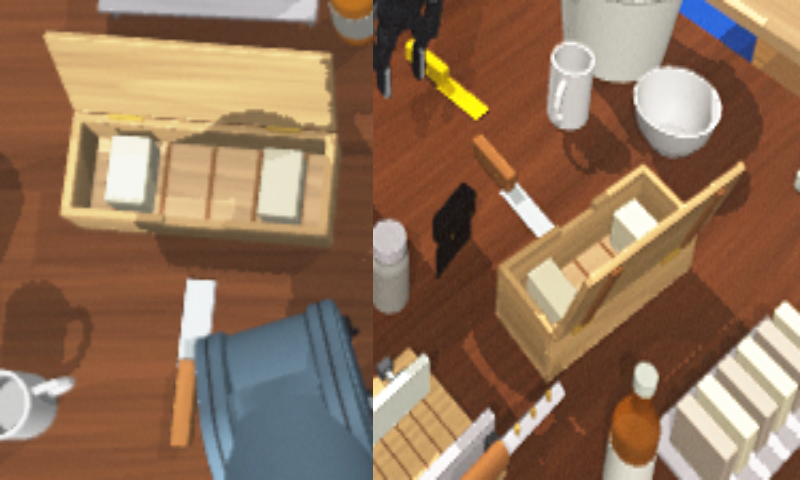

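Two blocks only: soap2 at left (132,170 in crop), soap0 at right (282,185); the knife lies flat and the lid leans on its stop. Measuring the blocks.

```bash
cat > soap.py <<'E'
from h import *
d=np.median([cam('top')[1] for _ in range(5)],axis=0); W=cloud('top',d)
def blk(n,u0,u1,v0,v1,lo,hi):
    S=W[v0:v1,u0:u1].reshape(-1,3); S=S[(S[:,2]>lo)&(S[:,2]<hi)]
    c,s,a=cv2.minAreaRect(S[:,:2].astype(np.float32)*1000); 
    if s[0]<s[1]: s=s[::-1]; a-=90
    # PCA yaw too
    X=S[:,:2]-S[:,:2].mean(0); w,v=np.linalg.eigh(X.T@X); y=np.degrees(np.arctan2(v[1,1],v[0,1])); y=(y+90)%180-90
    print(n,len(S),'rect c',np.round(c,1),np.round(s,1),'yaw',round(a,2),'| mean',(S.mean(0)*1000).round(1),'pca yaw',round(y,2))
E
python3 - <<'E'
from soap import *
blk('s2',192,228,134,176,.05,.066)
blk('s0',250,282,140,180,.05,.066)
to([.5288,-.2327,.12],91.67)
E
```

```text
s2 506 rect c [615.9 300.9] [124.4 109.7] yaw 1.91 | mean [620.4 303.2  58.2] pca yaw 13.0
s0 460 rect c [599.9 130. ] [118.7  95.5] yaw -0.28 | mean [605.7 131.8  58.1] pca yaw -0.31
t 10.35 tcp [352.1  62.4 226.2] open 49.9 F [-0.3 -0.2  0.2] turn [-9.693e+01 -1.000e-02  4.000e-02] shift cm after turn [ 10.62  30.01 -16.8 ]
```

```bash
cat >> soap.py <<'E'
    
def blkc(n,u0,u1,v0,v1,p,lo,hi):
    hsv=cv2.cvtColor(p,cv2.COLOR_RGB2HSV)[v0:v1,u0:u1]; z=W[v0:v1,u0:u1,2]
    m=((z>lo)&(z<hi)&(hsv[...,1]<75)).astype(np.uint8)
    k,L,st,ce=cv2.connectedComponentsWithStats(m,connectivity=4); i=1+st[1:,4].argmax(); S=W[v0:v1,u0:u1][L==i]
    c,s,a=cv2.minAreaRect(S[:,:2].astype(np.float32)*1000)
    if s[0]<s[1]: s=s[::-1]; a-=90
    X=S[:,:2]-S[:,:2].mean(0); w,v=np.linalg.eigh(X.T@X); y=np.degrees(np.arctan2(v[1,1],v[0,1])); y=(y+90)%180-90
    print(n,len(S),'rect',np.round(c,1),np.round(s,1),round(a,2),'| mean',(S.mean(0)*1000).round(1),'pca yaw',round(y,2))
E
python3 - <<'E'
from soap import *
p,_=cam('top')
blkc('s2',192,228,134,176,p,.05,.066)
blkc('s0',250,282,140,180,p,.05,.066)
print(pose()[2]['joint_pos'].round(2))
E
```

```text
s2 387 rect [623.  306.9] [79.3 45.4] -4.24 | mean [622.1 306.   58.1] pca yaw -6.31
s0 384 rect [605.6 132.5] [79.8 44.3] -6.46 | mean [604.6 132.   58.1] pca yaw -6.84
[-0.41  0.06  0.12  2.28 -0.01  0.8   1.19]
```

```bash
python3 -m pendant '[[8.3,0,0,0,0,0,2.6],[8.3,0,0,0,0,0,2.6],[8.3,0,0,0,0,0,2.6],[8.3,0,0,0,0,0,2.6],[8.3,0,0,0,0,0,2.6]]' >/dev/null;python3 -m pendant '[[8.3,0,0,0,0,0,2.6],[8.3,0,0,0,0,0,2.6],[8.3,0,0,0,0,0,2.6],[8.3,0,0,0,0,0,2.6],[8.4,0,0,0,0,0,2.6]]' >/dev/null; python3 -c "
from h import *
to([.5288,-.2327,.15],-88.33)"
```

```text
t 11.65 tcp [351.8  61.4 226. ] open 25.8 F [ 0.7 -1.   0.2] turn [-0.46 -0.01  0.  ] shift cm after turn [  7.6  -29.92  16.83]
```

```bash
python3 -m pendant '[[-0.4,0,0,0,-4.2,2.4,2.6],[0,0,0,0,-4.2,2.4,2.6],[0,0,0,0,-4.2,2.4,2.6],[0,0,0,0,-4.2,2.4,2.6],[0,0,0,0,-4.2,2.4,2.6]]' >/dev/null;python3 -m pendant '[[0,0,0,0,-4.2,2.4,2.6],[0,0,0,2,-4.2,2.4,2.6],[0,0,0,4,0,0,2.6],[0,0,0,1.6,0,0,2.6],[0,0,0,0,0,0,2.6]]' >/dev/null; python3 - <<'E'
from soap import *
to([.5288,-.2327,.068],-88.33); print(pose()[2]['joint_pos'].round(2))
E
```

```text
t 12.9 tcp [ 529.2 -225.4  152.4] open 26.2 F [ 0.  -0.8  1.1] turn [0.28 0.14 0.04] shift cm after turn [ 8.44 -0.73 -0.06]
[ 0.07  0.55  0.35  1.84 -0.25  0.79  0.58]
```

```bash
python3 -m pendant '[[0.3,0.1,0,2,-0.7,0,2.6],[0,0,0,2,0,0,2.6],[0,0,0,2,0,0,2.6],[0,0,0,0,0,0,2.6]]' ;python3 -m pendant '[[0,0,0,1.2,0,0,2.6],[0,0,0,1.1,0,0,2.6],[0,0,0,0,0,0,2.6]]' ; python3 -m pendant '[[0,0,0,0,0,0,1],[0,0,0,0,0,0,1],[0,0,0,0,0,0,1]]' ;python3 - <<'E'
from h import *
to([.5288,-.2327,.068],-88.33)
E
```

```text
t: 13.3
tool_pos: [0.5274, -0.2315, 0.0899]
orientation: [0.706, -0.01, 0.708, 0.011]
contact_force: [0.1, 0.8, 0.1]
opening: 0.0259
t: 13.6
tool_pos: [0.5278, -0.2319, 0.0671]
orientation: [0.706, -0.01, 0.708, 0.01]
contact_force: [-0.6, -0.0, -0.6]
opening: 0.0262
t: 13.9
tool_pos: [0.5286, -0.2322, 0.0681]
orientation: [0.707, -0.01, 0.707, 0.01]
contact_force: [0.9, 1.0, -4.4]
opening: 0.0152
t 13.9 tcp [ 528.6 -232.2   68.1] open 15.2 F [ 0.9  1.  -4.4] turn [-0.03 -0.07  0.  ] shift cm after turn [ 0.01 -0.05  0.02]
```

```bash
for i in 1 2 ; do python3 -m pendant '[[0,0,0,0,0,-0.1,1],[0,0,0,0,0,-0.1,1],[0,0,0,0,0,0,1]]' | sed -n '2p;4p'; done; python3 -m pendant '[[0,0,0,0,0,-0.1,1],[0,0,0,0,0,0,1]]' | sed -n '2p;4p';python3 -m pendant '[[0,0,0,0,0,-0.1,1],[0,0,0,0,0,0,1]]' | sed -n '2p;4p'
```

```text
tool_pos: [0.5268, -0.2322, 0.0682]
contact_force: [2.8, 0.5, -4.1]
tool_pos: [0.5247, -0.2323, 0.0682]
contact_force: [3.9, 0.7, -3.6]
tool_pos: [0.5246, -0.2323, 0.0682]
contact_force: [7.0, -0.4, -6.2]
tool_pos: [0.5246, -0.2323, 0.0682]
contact_force: [9.7, 0.1, -9.3]
```

```bash
python3 -m pendant '[[0,0,0,0,0,0.2,1],[0,0,0,0,0,0,2.6],[0,0,0,0,0,0,2.6],[0,0,0,-3,0,0,2.6],[0,0,0,-5,0,0,2.6]]' ; python3 -m pendant '[[-8.2,0,0,-5,0,0,6],[-8.2,0,0,-3,0,0,6],[-8.2,0,0,0,0,0,6],[-8.2,0,0,0,0,0,6],[-8.2,0,0,0,0,0,6]]' >/dev/null; python3 -m pendant '[[-8.2,0,0,0,0,0,6],[-8.2,0,0,0,0,0,6],[-8.2,0,0,0,0,0,6],[-8.2,0,0,0,0,0,6],[-8.2,0,0,0,0,0,6]]'; python3 - <<'E'
from h import *
to([.6053,.1323,.15],-6.6); print(pose()[2]['joint_pos'].round(2))
W=cloud('top',np.median([cam('top')[1] for _ in range(3)],axis=0)); S=W[155:182,325:442].reshape(-1,3);S=S[(S[:,2]>.06)&(S[:,2]<.078)]; print(len(S), S[:,0].max()) 
E
```

```text
t: 15.4
tool_pos: [0.5213, -0.2318, 0.1462]
orientation: [0.704, -0.009, 0.71, 0.01]
contact_force: [1.3, -0.4, 0.2]
opening: 0.0261
t: 16.4
tool_pos: [0.5235, -0.2329, 0.2278]
orientation: [0.525, -0.472, 0.527, 0.473]
contact_force: [0.2, 0.8, 0.4]
opening: 0.0597
t 16.4 tcp [ 523.5 -232.9  227.8] open 59.7 F [0.2 0.8 0.4] turn [ 0.5  -0.04 -0.19] shift cm after turn [ 7.78 -3.93 37.22]
[ 0.29  0.43  0.06  1.77 -0.03  0.94  1.83]
200 0.570748642374389
```

```bash
python3 -m pendant '[[0.5,0,0,0,-0.5,4.6,6],[0,0,0,0,-0.5,4.6,6],[0,0,0,0,-0.5,4.6,6],[0,0,0,0,-0.5,4.6,6],[0,0,0,0,-0.5,4.6,6]]'>/dev/null;  python3 -m pendant '[[0,0,0,2,-0.5,4.6,6],[0,0,0,2,-0.5,4.6,6],[0,0,0,3,-0.4,4.6,6],[0,0,0,0,0,0,6],[0,0,0,0,0,0,6]]'>/dev/null; python3 - <<'E'
from h import *
to([.6053,.1323,.046],-6.6)
E
```

```text
t 17.55 tcp [604.9 124.2 159.8] open 60.0 F [0.7 0.1 0.3] turn [-0.31 -0.09 -0.22] shift cm after turn [11.38  0.05  0.81]
```

```bash
python3 -m pendant '[[-0.3,0,-0.2,1.5,0.05,0.8,6],[0,0,0,3,0,0,6],[0,0,0,3,0,0,6],[0,0,0,0,0,0,6]]';  python3 -m pendant '[[0,0,0,2,0,0,6],[0,0,0,1.8,0,0,6],[0,0,0,0,0,0,6]]'; python3 -m pendant '[[0,0,0,0,0,0,3.5],[0,0,0,0,0,0,3.5],[0,0,0,0,0,0,3.5]]';  python3 - <<'E'
from h import *
to([.6053,.1323,.046],-6.6)
E
```

```text
t: 17.95
tool_pos: [0.6034, 0.1293, 0.0821]
orientation: [0.526, -0.469, 0.531, 0.47]
contact_force: [-0.5, 0.2, 0.1]
opening: 0.0598
t: 18.25
tool_pos: [0.6057, 0.1303, 0.0472]
orientation: [0.528, -0.47, 0.529, 0.47]
contact_force: [0.2, 0.1, -0.0]
opening: 0.06
t: 18.55
tool_pos: [0.6076, 0.1314, 0.0496]
orientation: [0.529, -0.471, 0.527, 0.469]
contact_force: [-0.7, -1.0, 5.3]
opening: 0.0438
t 18.55 tcp [607.6 131.4  49.6] open 43.8 F [-0.7 -1.   5.3] turn [-0.01  0.03  0.24] shift cm after turn [0.36 0.24 0.06]
```

```bash
python3 -m pendant '[[0,0,0,-2,0,0,3.5],[0,0,0,-4,0,0,3.5],[0,0,0,-5,0,0,3.5],[-8.2,0,0,-2,0,0,3.5],[0,0,0,0,0,0,3.5]]';  python3 - <<'E'
from h import *
to([.6239,-.231,.12],1.67)
E
```

```text
t: 19.05
tool_pos: [0.6086, 0.1318, 0.1822]
orientation: [-0.495, 0.509, -0.49, -0.505]
contact_force: [0.5, 0.8, -1.9]
opening: 0.0441
t 19.05 tcp [608.6 131.8 182.2] open 44.1 F [ 0.5  0.8 -1.9] turn [0.05 0.07 0.52] shift cm after turn [  6.22  -0.47 -36.31]
```

```bash
python3 -m pendant '[[0,0,0.5,0,0,-4.5,3.5],[0,0,0,0,0,-4.5,3.5],[0,0,0,0,0,-4.5,3.5],[0,0,0,0,0,-4.5,3.5],[0,0,0,0,-0.2,-4.5,3.5]]'>/dev/null; python3 -m pendant '[[0,0,0,0,-0.2,-4.5,3.5],[0,0,0,0,0,-4.5,3.5],[0,0,0,1,0,-4.5,3.5],[0,0,0,2,0,0,3.5],[0,0,0,0,0,0,3.5]]';  python3 - <<'E'
from h import *
to([.6239,-.231,.0616],1.67)
p,d=cam('top','p1');cam('scene','p1s')
im=cv2.imread('pics/p1.png')[110:210,310:450]; im2=cv2.imread('pics/p1s.png')[190:350,190:390]
cv2.imwrite('pics/c2.png',cv2.hconcat([cv2.resize(im,(420,300)),cv2.resize(im2,(375,300))]))
E
```

```text
t: 20.05
tool_pos: [0.6166, -0.2294, 0.1437]
orientation: [0.491, -0.502, 0.498, 0.51]
contact_force: [0.3, 0.8, -2.6]
opening: 0.0438
t 20.05 tcp [ 616.6 -229.4  143.7] open 43.8 F [ 0.3  0.8 -2.6] turn [-0.37  0.08 -0.83] shift cm after turn [ 8.21 -0.72 -0.18]
```

View pics/c2.png

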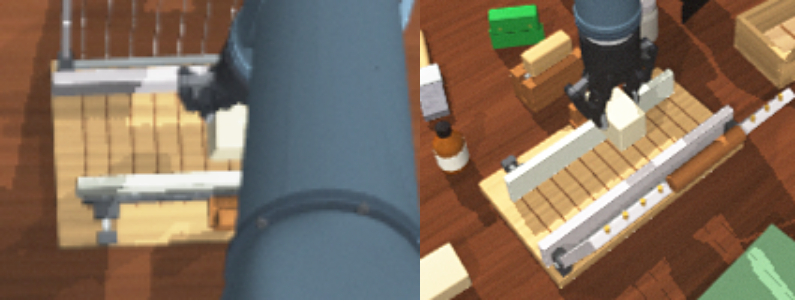

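Block is held upright over the bed between guide and fence. Lowering and pushing to the fence.

```bash
python3 -m pendant '[[-0.4,0,-0.8,2,-0.7,-0.2,3.5],[0,0,0,2,0,0,3.5],[0,0,0,2,0,0,3.5],[0,0,0,1.6,0,0,3.5],[0,0,0,0,0,0,3.5]]'; python3 - <<'E'
from h import *
to([.6239,-.231,.0616],1.67)
E
```

```text
t: 20.65
tool_pos: [0.6264, -0.2282, 0.0701]
orientation: [-0.492, 0.51, -0.49, -0.509]
contact_force: [-0.2, -0.3, -2.2]
opening: 0.0442
t 20.65 tcp [ 626.4 -228.2   70.1] open 44.2 F [-0.2 -0.3 -2.2] turn [0.43 0.08 0.2 ] shift cm after turn [ 0.85  0.26 -0.28]
```

```bash
python3 -m pendant '[[0.4,0,0.2,0.5,0.2,-0.2,3.5],[0,0,0,0.25,0,0,3.5],[0,0,0,0,0,0,3.5]]';python3 -m pendant '[[0,0,0,0.1,0,0,3.5],[0,0,0,0.1,0,0,3.5],[0,0,0,0,0,0,3.5]]'; python3 - <<'E'
from h import *
to([.6239,-.231,.0616],1.67)
E
```

```text
t: 20.95
tool_pos: [0.6259, -0.2324, 0.0649]
orientation: [-0.494, 0.508, -0.492, -0.506]
contact_force: [-0.0, 0.1, -2.2]
opening: 0.0441
t: 21.25
tool_pos: [0.6257, -0.2321, 0.0626]
orientation: [-0.494, 0.508, -0.492, -0.506]
contact_force: [-0.1, -0.1, -2.0]
opening: 0.0439
t 21.25 tcp [ 625.7 -232.1   62.6] open 43.9 F [-0.1 -0.1 -2. ] turn [-0.05 -0.03  0.21] shift cm after turn [0.1  0.17 0.12]
```

```bash
python3 -m pendant '[[0,0,0.2,0.05,-0.15,0,3.5],[0,0,0,0,-0.15,0,3.5],[0,0,0,0,0,0,3.5]]'|sed -n '2p;4p';python3 -m pendant '[[0,0,0,0,-0.15,0,3.5],[0,0,0,0,0,0,3.5]]'|sed -n '2p;4p';python3 -m pendant '[[0,0,0,0,-0.15,0,3.5],[0,0,0,0,0,0,3.5]]'|sed -n '2p;4p'; python3 -m pendant '[[0,0,0,0,-0.1,0,3.5],[0,0,0,0,0,0,3.5]]'|sed -n '2p;4p'
```

```text
tool_pos: [0.6291, -0.2319, 0.062]
contact_force: [-0.4, -0.5, -1.3]
tool_pos: [0.6304, -0.232, 0.062]
contact_force: [-0.4, 0.3, -2.0]
tool_pos: [0.6315, -0.2321, 0.0619]
contact_force: [0.1, -0.6, -1.9]
tool_pos: [0.6316, -0.2321, 0.0618]
contact_force: [-4.3, -0.4, 1.0]
```

```bash
python3 -m pendant '[[0,0,0,0.1,-0.1,0,3.5],[0,0,0,0,0,0,3.5]]'|sed -n '2p;4p';python3 -m pendant '[[0,0,0,0.1,0,0,3.5],[0,0,0,0,0,0,3.5]]'|sed -n '2p;4p'; python3 -c "
from h import *
to([.632,-.232,.06],1.67)"
```

```text
tool_pos: [0.6316, -0.2321, 0.0617]
contact_force: [-10.8, 1.4, 11.3]
tool_pos: [0.6316, -0.2321, 0.0616]
contact_force: [-13.8, 2.3, 17.5]
t 22.55 tcp [ 631.6 -232.1   61.6] open 44.1 F [-13.8   2.3  17.5] turn [-0.06  0.01 -0.25] shift cm after turn [ 0.16 -0.04  0.01]
```

```bash
python3 -m pendant '[[0,0,0,-0.15,0,0,3.5],[0,0,0,0,0,0,5.5],[0,0,0,0,0,0,6],[0,0,0,-2,0,0,6],[0,0,0,-5,0,0,6]]';python3 -m pendant '[[0,0,0,-5,0,0,6],[4,0,0,-2,0,4.5,6],[3,0,0,0,0,4.8,6],[0,0,0,0,0,4.8,6],[0,0,0,0,0,4.8,6]]'>/dev/null;python3 -m pendant '[[0,0,0,0,0,4.8,6],[0,0,0,0,0,4.8,6],[0,0,0,0,0,4.8,6],[0,0,0,0,0,4.8,6],[0,0,0,0,0,4.8,6]]'>/dev/null; python3 - <<'E'
from soap import *
p,_=cam('top','p2')
blkc('s0',340,430,135,175,p,.062,.079)
blkc('s2',192,228,134,176,p,.05,.066)
to([.6226,.3065,.15],-5.3)
E
```

```text
t: 23.05
tool_pos: [0.6313, -0.2306, 0.128]
orientation: [0.492, -0.505, 0.494, 0.509]
contact_force: [0.4, -0.3, 0.3]
opening: 0.0598
s0 495 rect [ 630.9 -188.6] [181.2  82.9] 89.41 | mean [ 636.4 -218.    68.8] pca yaw 61.43Traceback (most recent call last):
  File "<stdin>", line 4, in <module>
  File "soap.py", line 14, in blkc
    k,L,st,ce=cv2.connectedComponentsWithStats(m,connectivity=4); i=1+st[1:,4].argmax(); S=W[v0:v1,u0:u1][L==i]
                                                                      ~~~~~~~~~~~~~~~^^
ValueError: attempt to get argmax of an empty sequence
```

```bash
cat > chk.py <<'E'
from h import *
def chk(n=5,yy=((-.26,-.20),)):
    d=np.median([cam('top')[1] for _ in range(n)],axis=0); W=cloud('top',d); a=np.radians(1.67); O=np.array([629.6,-230.9])
    V=W.reshape(-1,3)*1000; xy=V[:,:2]-O; X=xy@[np.cos(a),np.sin(a)]; Y=xy@[-np.sin(a),np.cos(a)]
    for lo,hi in yy:
        k=(X>-55)&(X<34)&(V[:,2]>62)&(V[:,2]<78)&(Y>lo*1000)&(Y<hi*1000)&~((X<-45)); S=np.c_[X[k],Y[k]].astype(np.float32)
        print('n',len(S),'X',np.percentile(S[:,0],[1,99]).round(1),'Y',np.percentile(S[:,1],[1,99]).round(1),'z',np.median(V[k,2]).round(1))
        c=[];b=[]
        for x0 in range(-36,28,6):
            q=S[(S[:,0]>=x0)&(S[:,0]<x0+6)]; 
            if len(q)>3: c.append((q[:,1].max()+q[:,1].min())/2);b.append(x0+3)
        print(' yaw rel cutter (sides)',np.degrees(np.polyfit(b,c,1)[0]).round(2),'mid y',np.mean(c).round(1),cv2.minAreaRect(S))
E
python3 - <<'E'
from chk import *
chk(5,((-.04,.04),))
to([.6226,.3065,.15],-5.3)
E
```

```text
n 371 X [-40.2  33.3] Y [-22.7  21.6] z 69.8
 yaw rel cutter (sides) -0.61 mid y -0.7 ((-3.310699462890625, -0.8434982299804688), (45.303466796875, 74.3209228515625), 89.8098373413086)
t 24.6 tcp [666.1 194.3 201.4] open 60.1 F [0.3 0.1 0.1] turn [-0.18 -0.04  0.02] shift cm after turn [ 5.14  5.37 10.77]
```

```bash
python3 -m pendant '[[-0.2,0,0,0,4.5,0,6],[0,0,0,0,0.9,4,6],[0,0,0,0,0,3.4,6],[0,0,0,2,0,3.4,6],[0,0,0,3,0,0,6]]'>/dev/null; python3 -m pendant '[[0,0,0,0,0,0,6],[0,0,0,0,0,0,6]]'; python3 - <<'E'
from soap import *
p,_=cam('top','p3')
to([.6226,.3065,.048],-5.3)
E
```

```text
t: 25.3
tool_pos: [0.6221, 0.3065, 0.1512]
orientation: [0.522, -0.477, 0.523, 0.476]
contact_force: [0.0, 0.6, 0.2]
opening: 0.0599
t 25.6 tcp [622.6 307.8 152.6] open 59.7 F [-0.9  0.1 -0.8] turn [0.07 0.03 0.1 ] shift cm after turn [ 1.046e+01 -1.000e-02 -1.300e-01]
```

```bash
python3 -m pendant '[[0,0,0,3,0,-0.1,6],[0,0,0,3,0,0,6],[0,0,0,2,0,0,6],[0,0,0,0,0,0,6]]';  python3 -m pendant '[[0,0,0,1.5,0,0,6],[0,0,0,0.8,0,0,6],[0,0,0,0,0,0,6]]'; python3 -m pendant '[[0,0,0,0,0,0,3.5],[0,0,0,0,0,0,3.5],[0,0,0,0,0,0,3.5]]';  python3 - <<'E'
from h import *
to([.6226,.3065,.048],-5.3)
E
```

```text
t: 26.0
tool_pos: [0.6198, 0.3059, 0.0685]
orientation: [0.52, -0.477, 0.524, 0.477]
contact_force: [-0.9, 0.7, 0.7]
opening: 0.0599
t: 26.3
tool_pos: [0.6212, 0.3069, 0.0475]
orientation: [0.522, -0.477, 0.523, 0.477]
contact_force: [-0.2, -0.2, -0.7]
opening: 0.0603
t: 26.6
tool_pos: [0.6222, 0.3075, 0.049]
orientation: [0.522, -0.477, 0.522, 0.477]
contact_force: [-0.0, -0.1, 1.7]
opening: 0.0444
t 26.6 tcp [622.2 307.5  49. ] open 44.4 F [-0.  -0.1  1.7] turn [0.12 0.02 0.07] shift cm after turn [ 0.1  -0.05 -0.09]
```

```bash
python3 -m pendant '[[0,0,0,-2,0,0,3.5],[0,0,0,-4,0,0,3.5],[0,0,0,-5,0,0,3.5],[-6.9,0,0,-2,0,0,3.5],[0,0,0,0,0,0,3.5]]';  python3 - <<'E'
from h import *
to([.6191,-.1461,.12],1.67)
E
```

```text
t: 27.1
tool_pos: [0.624, 0.3082, 0.1827]
orientation: [-0.494, 0.509, -0.49, -0.507]
contact_force: [0.8, -0.0, -1.5]
opening: 0.0442
t 27.1 tcp [624.  308.2 182.7] open 44.2 F [ 0.8 -0.  -1.5] turn [0.14 0.17 0.38] shift cm after turn [  6.27   1.81 -45.39]
```

```bash
python3 -m pendant '[[0.1,0.2,0.4,0,0.2,-4.5,3.5],[0,0,0,0,0.2,-4.5,3.5],[0,0,0,0,0.2,-4.5,3.5],[0,0,0,0,0.2,-4.5,3.5],[0,0,0,0,0.2,-4.5,3.5]]'>/dev/null; python3 -m pendant '[[0,0,0,0,0.2,-4.5,3.5],[0,0,0,0,0.2,-4.5,3.5],[0,0,0,0,0.2,-4.5,3.5],[0,0,0,1,0.2,-4.5,3.5],[0,0,0,2,0,-4.5,3.5]]';  python3 -m pendant '[[0,0,0,2,0,0,3.5],[0,0,0,0,0,0,3.5]]';python3 - <<'E'
from h import *
to([.6191,-.1461,.063],1.67)
E
```

```text
t: 28.1
tool_pos: [0.6161, -0.1451, 0.1495]
orientation: [0.491, -0.506, 0.496, 0.507]
contact_force: [0.8, -0.4, -0.9]
opening: 0.044
t: 28.3
tool_pos: [0.6125, -0.1446, 0.1256]
orientation: [0.49, -0.503, 0.499, 0.509]
contact_force: [-0.6, 0.7, -0.5]
opening: 0.0439
t 28.3 tcp [ 612.5 -144.6  125.6] open 43.9 F [-0.6  0.7 -0.5] turn [-0.33 -0.16 -0.87] shift cm after turn [ 6.26 -0.66 -0.17]
```

```bash
python3 -m pendant '[[-0.3,-0.1,-0.8,2,-0.6,-0.1,3.5],[0,0,0,2,0,0,3.5],[0,0,0,1.5,0,0,3.5],[0,0,0,0,0,0,3.5],[0,0,0,0,0,0,3.5]]'; python3 - <<'E'
from h import *
to([.6191,-.1461,.062],1.67)
E
```

```text
t: 28.8
tool_pos: [0.6225, -0.1435, 0.0752]
orientation: [-0.493, 0.511, -0.49, -0.506]
contact_force: [1.1, -0.2, -1.3]
opening: 0.0439
t 28.8 tcp [ 622.5 -143.5   75.2] open 43.9 F [ 1.1 -0.2 -1.3] turn [ 0.29 -0.1   0.39] shift cm after turn [ 1.32  0.35 -0.25]
```

```bash
python3 -m pendant '[[0.3,-0.1,0.4,0.7,0.2,-0.2,3.5],[0,0,0,0.5,0,0,3.5],[0,0,0,0,0,0,3.5],[0,0,0,0,0,0,3.5]]';python3 -c "
from h import *
to([.6191,-.1461,.062],1.67)"; python3 -m pendant '[[0,0,0,0,-0.2,0,3.5],[0,0,0,0,-0.15,0,3.5],[0,0,0,0,0,0,3.5]]'|sed -n '2p;4p';python3 -m pendant '[[0,0,0,0,-0.15,0,3.5],[0,0,0,0,0,0,3.5]]'|sed -n '2p;4p'
```

```text
t: 29.2
tool_pos: [0.6204, -0.1464, 0.063]
orientation: [-0.493, 0.507, -0.493, -0.507]
contact_force: [-0.5, -0.4, -1.9]
opening: 0.0438
t 29.2 tcp [ 620.4 -146.4   63. ] open 43.8 F [-0.5 -0.4 -1.9] turn [-0.05 -0.02 -0.  ] shift cm after turn [0.1  0.13 0.04]
tool_pos: [0.6245, -0.1463, 0.0632]
contact_force: [-1.1, 0.0, -1.4]
tool_pos: [0.6257, -0.1463, 0.063]
contact_force: [-0.2, 0.8, -1.2]
```

```bash
python3 -m pendant '[[0,0,0,0.05,-0.15,0,3.5],[0,0,0,0,0,0,3.5]]'|sed -n '2p;4p';python3 -m pendant '[[0,0,0,0.05,-0.15,0,3.5],[0,0,0,0,0,0,3.5]]'|sed -n '2p;4p'; python3 -m pendant '[[0,0,0,0.05,-0.1,0,3.5],[0,0,0,0,0,0,3.5]]'|sed -n '2p;4p'
```

```text
tool_pos: [0.6264, -0.1463, 0.0622]
contact_force: [-2.6, 0.5, -1.0]
tool_pos: [0.6264, -0.1463, 0.0614]
contact_force: [-6.1, 0.4, 2.3]
tool_pos: [0.6264, -0.1463, 0.0611]
contact_force: [-10.2, 1.0, 7.6]
```

```bash
python3 -m pendant '[[0,0,0,-0.15,0,0,3.5],[0,0,0,0,0,0,5.5],[0,0,0,0,0,0,6],[0,0,0,-2,0,0,6],[0,0,0,-5,0,0,6]]';python3 -m pendant '[[0,0,0,-5,0,0,6],[8.3,0,0,-2,3,0,6],[8.3,0,0,0,0,0,6],[8.3,0,0,0,0,0,5],[8.3,0,0,0,0,0,5]]'>/dev/null;python3 -m pendant '[[8.3,0,0,0,0,0,5],[8.3,0,0,0,0,0,5],[8.3,0,0,0,0,0,5],[8.3,0,0,0,0,0,5],[8.3,0,0,0,0,0,5]]'>/dev/null;python3 -m pendant '[[8.3,0,0,0,0,0,5],[4.6,0,0,0,0,0,5],[0,0,0,0,0,0,5]]'>/dev/null; python3 - <<'E'
from h import *
to([.4117,-.211,.15],-85.93)
E
```

```text
t: 30.8
tool_pos: [0.627, -0.1453, 0.1299]
orientation: [0.491, -0.505, 0.494, 0.509]
contact_force: [1.1, 0.2, 0.7]
opening: 0.0597
t 32.1 tcp [ 600.3 -146.6  203.4] open 50.1 F [-0.   0.1  1.3] turn [-0.04  0.09  0.06] shift cm after turn [  5.34  -5.08 -19.27]
```

```bash
python3 -m pendant '[[0,0,0,0,-1.2,-4.5,5],[0,0,0,0,-1.2,-4.5,5],[0,0,0,0,-1.2,-4.5,5],[0,0,0,0,-1.5,-4.5,5],[0,0,0,3,0,-1.2,5]]'>/dev/null;python3 -m pendant '[[0,0,0,2,0,0,5],[0,0,0,0,0,0,5],[0,0,0,0,0,0,5]]'; python3 - <<'E'
from chk import *
chk(5,((-.04,.04),(.055,.12)))
to([.4117,-.211,.084],-85.93)
p,d=cam('top','p4');cam('scene','p4s')
im=cv2.imread('pics/p4.png')[110:250,310:450]; im2=cv2.imread('pics/p4s.png')[170:350,190:400]
cv2.imwrite('pics/c4.png',cv2.hconcat([cv2.resize(im,(380,380)),cv2.resize(im2,(420,380))]))
E
```

```text
t: 32.9
tool_pos: [0.4123, -0.2115, 0.1535]
orientation: [0.707, -0.026, 0.706, 0.025]
contact_force: [-0.1, -0.8, 0.7]
opening: 0.0498
n 373 X [-40.2  33.8] Y [-23.   21.7] z 70.1
 yaw rel cutter (sides) -0.58 mid y -0.7 ((-3.1709136962890625, -0.8211879730224609), (74.30183410644531, 45.22412872314453), 0.04387453943490982)
n 368 X [-40.   33.2] Y [ 63.  107.5] z 70.0
 yaw rel cutter (sides) -0.59 mid y 85.5 ((-3.31341552734375, 85.12957763671875), (44.83519744873047, 74.36373138427734), 89.92205047607422)
t 33.15 tcp [ 412.4 -211.4  153.7] open 50.1 F [0.3 0.2 0.4] turn [0.   0.09 0.07] shift cm after turn [ 6.97  0.05 -0.07]
```

View pics/c4.png

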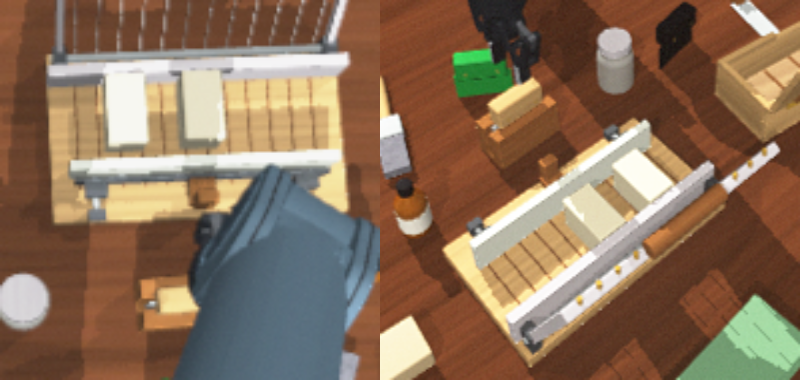

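Both blocks stand against the fence and square at crop (125,110) and (205,105). The natural-wood feeler is in its stand (180,303); the green one lies beside it. Gripping the feeler.

```bash
python3 -m pendant '[[0,0,0,3,0,-0.1,5],[0,0,0,2,0,0,5],[0,0,0,1.5,0,0,5],[0,0,0,0,0,0,5]]'; python3 -m pendant '[[0,0,0,0.4,0,0,5],[0,0,0,0,0,0,5]]';python3 -c "
from h import *
to([.4117,-.211,.084],-85.93)"
```

```text
t: 33.65
tool_pos: [0.4095, -0.2109, 0.0867]
orientation: [0.706, -0.025, 0.708, 0.025]
contact_force: [-0.1, 0.6, 0.5]
opening: 0.0501
t: 33.85
tool_pos: [0.4109, -0.2116, 0.0844]
orientation: [0.707, -0.025, 0.706, 0.025]
contact_force: [0.9, 0.5, -0.3]
opening: 0.0499
t 33.85 tcp [ 410.9 -211.6   84.4] open 49.9 F [ 0.9  0.5 -0.3] turn [-0.04  0.05  0.05] shift cm after turn [0.04 0.05 0.08]
```

```bash
python3 -m pendant '[[0,0,0,0,0,0,2],[0,0,0,0,0,0,2],[0,0,0,0,0,0,2],[0,0,0,0,0,0,2]]'; python3 -m pendant '[[0,0,0,-2,0,0,2],[0,0,0,-3,0,0,2],[0,0,0,-4,0,0,2],[0,0,0,0,0,0,2],[0,0,0,0,0,0,2]]'; python3 -c "
from h import *
to([.584,-.2319,.16],-88.33)"
```

```text
t: 34.25
tool_pos: [0.4111, -0.2116, 0.0848]
orientation: [0.707, -0.025, 0.706, 0.025]
contact_force: [-0.2, 1.1, 6.2]
opening: 0.0273
t: 34.75
tool_pos: [0.411, -0.2113, 0.1746]
orientation: [0.707, -0.025, 0.706, 0.025]
contact_force: [-0.6, 0.3, -1.6]
opening: 0.0268
t 34.75 tcp [ 411.  -211.3  174.6] open 26.8 F [-0.6  0.3 -1.6] turn [2.37 0.12 0.05] shift cm after turn [ 1.46 -2.56 17.24]
```

```bash
python3 -m pendant '[[2.4,0.1,0,0,-0.5,3.5,2],[0,0,0,0,-0.5,3.5,2],[0,0,0,0,-0.5,3.5,2],[0,0,0,0,-0.5,3.5,2],[0,0,0,0,-0.5,3.2,2]]'>/dev/null;python3 -m pendant '[[0,0,0,0,0,0,2],[0,0,0,0,0,0,2]]'; python3 - <<'E'
from h import *
to([.5846,-.232,.0985],-88.33)
E
```

```text
t: 35.45
tool_pos: [0.5822, -0.2296, 0.1715]
orientation: [0.705, -0.01, 0.709, 0.01]
contact_force: [-0.7, 0.4, -1.8]
opening: 0.0272
t 35.45 tcp [ 582.2 -229.6  171.5] open 27.2 F [-0.7  0.4 -1.8] turn [-0.02 -0.3  -0.03] shift cm after turn [ 7.3  -0.25  0.23]
```

```bash
python3 -m pendant '[[0,-0.3,0,1.5,-0.2,0.2,2],[0,0,0,1,0,0,2],[0,0,0,0,0,0,2],[0,0,0,0,0,0,2]]'>/dev/null; python3 - <<'E'
from h import *
to([.5846,-.232,.0985],-88.33)
t,r,o=pose()
p,d=cam('scene','f1'); d=np.median([cam('scene')[1] for _ in range(3)],axis=0); W=cloud('scene',d)
# blade points below handle near TCP
V=(W-t)*1000; k=(abs(V[...,0])<15)&(abs(V[...,1])<60)&(V[...,2]<-34)&(V[...,2]>-68); S=V[k]; print(len(S), np.percentile(S,[5,50,95],axis=0).round(1) if len(S) else '')
if len(S): print('yaw of face', np.degrees(np.polyfit(S[:,1],S[:,0],1)[0]))
E
```

```text
t 35.85 tcp [ 584.5 -231.9  148.4] open 26.6 F [-0.1  0.4 -0.9] turn [-0.07  0.12 -0.  ] shift cm after turn [ 4.99 -0.01  0.01]
191 [[  2.3 -43.7 -66.6]
 [  4.3  -7.1 -54.6]
 [  6.   39.4 -40.6]]
yaw of face -1.6581701940238085
```

```bash
python3 -m pendant '[[0,0.1,0,1,0,0,2],[0,0,0,1,0,0,2],[0,0,0,0,0,0,2]]'|sed -n '2p;4p'; python3 -m pendant '[[0,0,0,1,0,0,2],[0,0,0,1,0,0,2],[0,0,0,0.6,0,0,2],[0,0,0,0,0,0,2]]'|sed -n '2p;4p'; python3 -c "
from h import *
to([.5846,-.232,.0968],-88.33)"
```

```text
tool_pos: [0.5842, -0.2313, 0.1266]
contact_force: [0.5, -0.2, -1.2]
tool_pos: [0.5847, -0.2317, 0.1014]
contact_force: [-0.4, -0.1, -1.1]
t 36.75 tcp [ 584.7 -231.7  101.4] open 26.7 F [-0.4 -0.1 -1.1] turn [-0.04 -0.02 -0.01] shift cm after turn [ 0.46 -0.03 -0.01]
```

```bash
python3 -m pendant '[[0,0,0,0.3,0,0.1,2],[0,0,0,0,0,0.1,2],[0,0,0,0,0,0,2]]'|sed -n '2p;4p'; python3 -m pendant '[[0,0,0,0,0,0.05,2],[0,0,0,0,0,0,2]]'|sed -n '2p;4p';python3 -m pendant '[[0,0,0,0,0,0.05,2],[0,0,0,0,0,0,2]]'|sed -n '2p;4p'; python3 -m pendant '[[0,0,0,0,0,0.05,2],[0,0,0,0,0,0,2]]'|sed -n '2p;4p'
```

```text
tool_pos: [0.5875, -0.2319, 0.0998]
contact_force: [0.5, -0.1, -2.3]
tool_pos: [0.5876, -0.232, 0.0998]
contact_force: [-2.6, -0.1, -0.7]
tool_pos: [0.5878, -0.232, 0.0997]
contact_force: [-3.1, 1.2, 0.1]
tool_pos: [0.5878, -0.232, 0.0996]
contact_force: [-5.8, 0.8, 2.2]
```

```bash
python3 -m pendant '[[0,0,0,0,0,-0.13,2],[0,0,0,0.2,0,0,2],[0,0,0,0,0,0,2]]'|sed -n '2p;4p'; python3 -m pendant '[[0,0,0,0.1,0,0,2],[0,0,0,0,0,0,2]]'|sed -n '2p;4p'; python3 -m pendant '[[0,0,0,0.1,0,0,2],[0,0,0,0,0,0,2]]'|sed -n '2p;4p'
```

```text
tool_pos: [0.5876, -0.232, 0.0975]
contact_force: [-2.6, -0.0, -2.1]
tool_pos: [0.5877, -0.232, 0.0968]
contact_force: [-3.4, -0.9, 1.0]
tool_pos: [0.5876, -0.2321, 0.0968]
contact_force: [-7.1, 1.7, 10.7]
```

```bash
python3 -m pendant '[[0,0,0,-0.1,0,-0.08,2],[0,0,0,0,0,0,2]]'; python3 -m pendant '[[0,0,0,0,0,0,4.5],[0,0,0,0,0,0,4.5],[0,0,0,-1,0,0,4.5],[0,0,0,-4,0,0,4.5],[0,0,0,-5,0,0,3]]'; python3 -c "
from h import *
to([.5246,-.2323,.13],-88.33)
cam('scene','f2'); im=cv2.imread('pics/f2.png')[190:340,200:370]; cv2.imwrite('pics/f2c.png',cv2.resize(im,None,fx=3,fy=3))"
```

```text
t: 38.55
tool_pos: [0.5875, -0.2319, 0.0969]
orientation: [0.708, -0.01, 0.706, 0.01]
contact_force: [-1.4, -0.8, -0.8]
opening: 0.027
t: 39.05
tool_pos: [0.5856, -0.2313, 0.1968]
orientation: [0.706, -0.01, 0.708, 0.01]
contact_force: [1.6, -0.5, -0.7]
opening: 0.0319
t 39.05 tcp [ 585.6 -231.3  196.8] open 31.9 F [ 1.6 -0.5 -0.7] turn [-0.04 -0.09 -0.03] shift cm after turn [ 6.68  0.08 -6.1 ]
```

View pics/f2c.png

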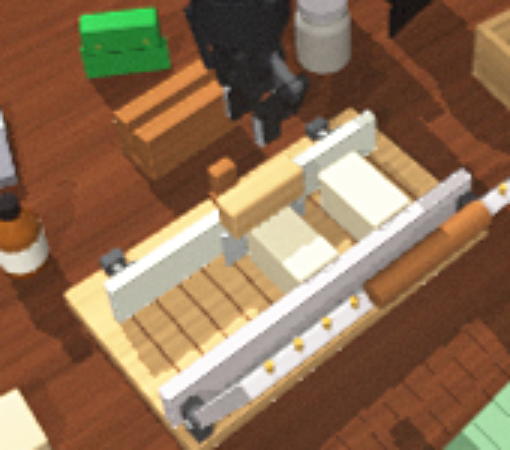

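The feeler rests in the gap (crop (262,195)), blade down beside the middle block. Now gripping the post and pushing the guide up.

```bash
python3 -m pendant '[[0,0,0,0,0,-3,2.6],[0,-0.1,0,0,0,-3,2.6],[0,0,0,3,0,0,2.6],[0,0,0,3,0,0,2.6],[0,0,0,0,0,0,2.6]]'>/dev/null; python3 -m pendant '[[0,0,0,0,0,0,2.6]]'; python3 -c "
from h import *
to([.5246,-.2323,.068],-88.33)"
```

```text
t: 39.7
tool_pos: [0.5273, -0.2339, 0.1373]
orientation: [0.708, -0.01, 0.706, 0.01]
contact_force: [0.1, 0.5, 1.0]
opening: 0.0258
t 39.7 tcp [ 527.3 -233.9  137.3] open 25.8 F [0.1 0.5 1. ] turn [-0.05  0.21  0.04] shift cm after turn [ 6.93  0.16 -0.26]
```

```bash
python3 -m pendant '[[0,0.2,0,2,0.15,-0.25,2.6],[0,0,0,2,0,0,2.6],[0,0,0,0,0,0,2.6],[0,0,0,0,0,0,2.6]]'>/dev/null; python3 -c "
from h import *
to([.5246,-.2323,.068],-88.33)"; python3 -m pendant '[[0,0,0,1.5,0,0,2.6],[0,0,0,1.3,0,0,2.6],[0,0,0,0,0,0,2.6],[0,0,0,0,0,0,2.6]]'; python3 -c "
from h import *
to([.5246,-.2323,.068],-88.33)"
```

```text
t 40.1 tcp [ 525.5 -232.7   98.1] open 26.1 F [-0.1 -0.5  0. ] turn [-0.05  0.1   0.08] shift cm after turn [ 3.01  0.05 -0.09]
t: 40.5
tool_pos: [0.5242, -0.2322, 0.0682]
orientation: [0.707, -0.01, 0.707, 0.01]
contact_force: [0.0, 0.6, 0.1]
opening: 0.0259
t 40.5 tcp [ 524.2 -232.2   68.2] open 25.9 F [0.  0.6 0.1] turn [-0.05 -0.05  0.01] shift cm after turn [ 0.02 -0.02  0.04]
```

```bash
python3 -m pendant '[[0,0,0,0,0,0,1],[0,0,0,0,0,0,1],[0,0,0,0,0,0,1]]'; python3 -m pendant '[[0,0,0,0,0,0.3,1],[0,0,0,0,0,0.3,1],[0,0,0,0,0,0.3,1],[0,0,0,0,0,0.2,1],[0,0,0,0,0,0,1]]'; python3 -c "
from h import *
to([.5401,-.2318,.068],-88.33)"
```

```text
t: 40.8
tool_pos: [0.5248, -0.2324, 0.0689]
orientation: [0.707, -0.01, 0.707, 0.01]
contact_force: [1.1, -0.6, 0.4]
opening: 0.015
t: 41.3
tool_pos: [0.5306, -0.2322, 0.069]
orientation: [0.704, -0.009, 0.71, 0.01]
contact_force: [-21.4, 3.2, 20.9]
opening: 0.0145
t 41.3 tcp [ 530.6 -232.2   69. ] open 14.5 F [-21.4   3.2  20.9] turn [-0.16 -0.48 -0.12] shift cm after turn [0.1  0.02 0.95]
```

Unexpected: 21 N already at g≈6 mm, when only ~3.5 N should be needed. Looking before doing anything.

```bash
python3 -c "
from h import *
p,d=cam('scene','g1'); im=cv2.imread('pics/g1.png')[190:320,220:360]; p2,d2=cam('top','g1t'); im2=cv2.imread('pics/g1t.png')[140:210,330:440]
cv2.imwrite('pics/g1c.png',cv2.hconcat([cv2.resize(im,(430,400),interpolation=2),cv2.resize(im2,(370,400))]))
print(pose()[2]['contact_force'],pose()[2]['wrist_torque'],pose()[0])
W=cloud('top',d2); S=W[150:182,325:375].reshape(-1,3);S=S[(S[:,2]>.062)&(S[:,2]<.078)&(S[:,0]<.60)]; print(len(S), np.percentile(S[:,0],[5,50,95]),S[:,1].mean())
Ws=cloud('scene',d).reshape(-1,3); k=(abs(Ws[:,1]+.232)<.06)&(Ws[:,0]>.56)&(Ws[:,0]<.615)&(Ws[:,2]>.085)&(Ws[:,2]<.115); print('handle top',k.sum(),np.percentile(Ws[k],[3,50,97],axis=0).round(3))"
```

```text
[-20.78532769   2.85761302  19.71575905] [0.39973892 2.04373105 0.24529712] [ 0.53057974 -0.23222938  0.0689971 ]
246 [0.5627158  0.57109658 0.59830171] -0.1437357452753163
handle top 388 [[ 0.572 -0.272  0.087]
 [ 0.596 -0.238  0.104]
 [ 0.605 -0.197  0.108]]
```

View pics/g1c.png

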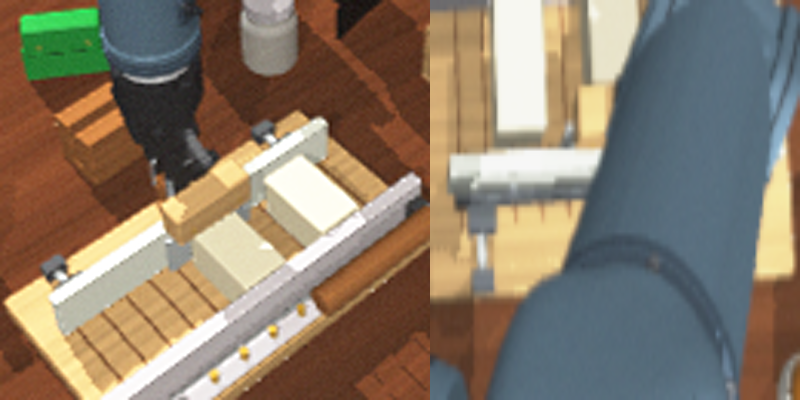

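The front finger's knuckle bears on the feeler handle. I back off still gripping, then re-grip the post across y, where the hand is slim towards the handle.

```bash
python3 -m pendant '[[0,0,0,0,0,-0.3,1],[0,0,0,0,0,-0.3,1],[0,0,0,0,0,-0.3,1],[0,0,0,0,0,-0.2,1],[0,0,0,0,0,0,1]]'; python3 -m pendant '[[0,0,0,0,0,0,1]]';
```

```text
t: 41.9
tool_pos: [0.5253, -0.2324, 0.0689]
orientation: [0.708, -0.01, 0.707, 0.01]
contact_force: [3.3, -1.0, 1.4]
opening: 0.0147
t: 42.0
tool_pos: [0.5252, -0.2324, 0.0689]
orientation: [0.707, -0.01, 0.707, 0.01]
contact_force: [3.1, -0.5, 0.9]
opening: 0.0146
```

```bash
python3 -m pendant '[[0,0,0,0,0,0,2.6],[0,0,0,0,0,0,2.6],[0,0,0,-3,0,0,2.6],[0,0,0,-5,0,0,2.6],[-8,0,0,0,0,0,4]]' ; python3 -m pendant '[[-8.2,0,0,0,0,0,4],[-8.2,0,0,0,0,0,4],[-8.2,0,0,0,0,0,4],[-8.2,0,0,0,0,0,4],[-8.2,0,0,0,0,0,4]]' >/dev/null; python3 -m pendant '[[-8.2,0,0,0,0,0,4],[-8.2,0,0,0,0,0,4],[-8.2,0,0,0,0,0,4],[-8.2,0,0,0,0,0,4],[-8.2,0,0,0,0,0,4]]'; python3 - <<'E'
from h import *
to([.5252,-.2324,.07],1.67)
E
```

```text
t: 42.5
tool_pos: [0.527, -0.2339, 0.1537]
orientation: [0.707, -0.061, 0.702, 0.058]
contact_force: [1.0, -0.8, 0.1]
opening: 0.039
t: 43.5
tool_pos: [0.5234, -0.2322, 0.1482]
orientation: [0.491, -0.508, 0.492, 0.509]
contact_force: [-0.3, -0.2, -0.2]
opening: 0.04
t 43.5 tcp [ 523.4 -232.2  148.2] open 40.0 F [-0.3 -0.2 -0.2] turn [ 0.28 -0.   -0.12] shift cm after turn [ 7.82 -0.18 -0.03]
```

```bash
python3 -m pendant '[[0.3,0,0,2.5,-0.15,0,4],[0,0,0,2.5,0,0,4],[0,0,0,0,0,0,4],[0,0,0,0,0,0,4]]'>/dev/null; python3 -c "
from h import *
to([.5252,-.2324,.07],1.67)"; python3 -m pendant '[[0,0,0,1.5,0,0,4],[0,0,0,1.2,0,0,4],[0,0,0,0,0,0,4],[0,0,0,0,0,0,4]]'; python3 -m pendant '[[0,0,0,0,0,0,1.5],[0,0,0,0,0,0,1.5],[0,0,0,0,0,0,1.5],[0,0,0,0,0,0,1.5]]';python3 -c "
from h import *
to([.5252,-.2324,.07],1.67)"
```

```text
t 43.9 tcp [ 525.2 -232.2   98.5] open 40.1 F [ 0.1 -1.4  0.2] turn [-0.36 -0.   -0.11] shift cm after turn [ 2.85  0.   -0.02]
t: 44.3
tool_pos: [0.5257, -0.2321, 0.0713]
orientation: [0.494, -0.506, 0.494, 0.506]
contact_force: [0.2, 0.1, 0.7]
opening: 0.04
t: 44.7
tool_pos: [0.5263, -0.2334, 0.0723]
orientation: [-0.494, 0.506, -0.495, -0.505]
contact_force: [-0.0, -4.2, 5.2]
opening: 0.0225
t 44.7 tcp [ 526.3 -233.4   72.3] open 22.5 F [-0.  -4.2  5.2] turn [-0.38 -0.12  0.07] shift cm after turn [0.23 0.11 0.1 ]
```

```bash
python3 -m pendant '[[0,0,0,0,0.1,0,1.5],[0,0,0,0,0.1,0,1.5],[0,0,0,0,0,0,1.5]]'|sed -n '2p;4p';python3 -m pendant '[[0,0,0,0,0.1,0,1.5],[0,0,0,0,0,0,1.5]]'|sed -n '2p;4p'; python3 -m pendant '[[0,0,0,0,0.1,0,1.5],[0,0,0,0,0,0,1.5]]'|sed -n '2p;4p'
```

```text
tool_pos: [0.5257, -0.2334, 0.0723]
contact_force: [3.1, -5.2, 1.3]
tool_pos: [0.5257, -0.2334, 0.0724]
contact_force: [6.3, -6.4, -1.1]
tool_pos: [0.5256, -0.2333, 0.0724]
contact_force: [8.7, -6.4, -5.0]
```

```bash
python3 -m pendant '[[0,0,0,0,-0.4,0,1.5],[0,0,0,0,-0.4,0,1.5],[0,0,0,0,-0.3,0,1.5],[0,0,0,0,0,0,1.5]]'|sed -n '2p;4p';python3 -m pendant '[[0,0,0,0,-0.3,0,1.5],[0,0,0,0,0,0,1.5]]'|sed -n '2p;4p'; python3 -c "
from h import *
to([.5412,-.2334,.072],1.67)"
```

```text
tool_pos: [0.5332, -0.2332, 0.0723]
contact_force: [-2.3, -4.0, 8.0]
tool_pos: [0.5359, -0.2331, 0.0723]
contact_force: [-2.3, -4.2, 7.5]
t 46.0 tcp [ 535.9 -233.1   72.3] open 23.1 F [-2.3 -4.2  7.5] turn [-0.38 -0.1   0.  ] shift cm after turn [ 0.03 -0.52 -0.05]
```

```bash
python3 -m pendant '[[0,0,0,0,-0.2,0,1.5],[0,0,0,0,-0.1,0,1.5],[0,0,0,0,0,0,1.5]]'|sed -n '2p;4p';python3 -m pendant '[[0,0,0,0,-0.1,0,1.5],[0,0,0,0,0,0,1.5]]'|sed -n '2p;4p';python3 -m pendant '[[0,0,0,0,-0.1,0,1.5],[0,0,0,0,0,0,1.5]]'|sed -n '2p;4p'; python3 -c "
from h import *
to([.5412,-.2334,.072],1.67)"
```

```text
tool_pos: [0.5387, -0.233, 0.0723]
contact_force: [-3.2, -3.9, 8.6]
tool_pos: [0.5396, -0.233, 0.0723]
contact_force: [-2.6, -4.2, 8.2]
tool_pos: [0.5404, -0.233, 0.0723]
contact_force: [-3.8, -4.1, 8.7]
t 46.7 tcp [ 540.4 -233.    72.3] open 22.7 F [-3.8 -4.1  8.7] turn [-0.39 -0.09 -0.05] shift cm after turn [ 0.03 -0.08 -0.05]
```

```bash
python3 -m pendant '[[0,0,0,0,-0.1,0,1.5],[0,0,0,0,0,0,1.5],[0,0,0,0,0,0,1.5],[0,0,0,0,0,0,1.5]]'|sed -n '2p;4p'; python3 - <<'E'
from h import *
t,r,o=pose(); print(t,o['contact_force'])
p,d=cam('scene','g2'); d=np.median([d]+[cam('scene')[1] for _ in range(4)],axis=0); W=cloud('scene',d).reshape(-1,3)*1000
a=np.radians(1.67); xy=W[:,:2]-[629.6,-230.9]; X=xy@[np.cos(a),np.sin(a)]; Y=xy@[-np.sin(a),np.cos(a)]; z=W[:,2]
k=(X<-45)&(X>-75)&(abs(Y)>50)&(abs(Y)<145)&(z>68)&(z<72); print('board top X',k.sum(),np.percentile(X[k],[3,97]).round(1))
k=(abs(Y-5)<17)&(X>-50)&(X<30)&(z>67.5)&(z<72.5); print('block top X',k.sum(),np.percentile(X[k],[3,97]).round(1))
k=(X>30)&(X<60)&(abs(Y)<120)&(z>63)&(z<67);print('fence X',np.percentile(X[k],[3,97]).round(1))
E
```

```text
tool_pos: [0.5411, -0.233, 0.0723]
contact_force: [-4.1, -3.7, 10.1]
[ 0.54111628 -0.23295476  0.07228644] [-4.12979084 -3.72546017 10.09908484]
board top X 165 [-54.1 -45.4]
block top X 211 [-26.6  27.9]
fence X [40.4 55.6]
```

```bash
python3 -m pendant '[[0,0,0,0,0,0,4],[0,0,0,0,0,0,4],[0,0,0,-3,0,0,4],[0,0,0,-5,0,0,4],[8.2,0,0,-2,0,0,4.5]]' ; python3 -m pendant '[[8.2,0,0,0,0,0,4.5],[8.2,0,0,0,0,0,4.5],[8.2,0,0,0,0,0,4.5],[8.2,0,0,0,0,0,4.5],[8.2,0,0,0,0,0,4.5]]' >/dev/null; python3 -m pendant '[[8.2,0,0,0,0,0,4.5],[8.2,0,0,0,0,0,4.5],[8.2,0,0,0,0,0,4.5],[8.2,0,0,0,0,0,4.5],[7.8,0,0,0,0,0,4.5]]'; python3 - <<'E'
from h import *
to([.5876,-.232,.14],-88.33)
p,d=cam('scene','g3'); im=cv2.imread('pics/g3.png')[190:320,220:360]; cv2.imwrite('pics/g3c.png',cv2.resize(im,None,fx=4,fy=4))
d=np.median([cam('scene')[1] for _ in range(5)],axis=0); W=cloud('scene',d).reshape(-1,3)*1000
k=(abs(W[:,1]+232)<60)&(W[:,0]>560)&(W[:,0]<615)&(W[:,2]>100)&(W[:,2]<112); S=W[k]; print(len(S),cv2.minAreaRect(S[:,:2].astype(np.float32)),S[:,2].mean())
E
```

```text
t: 47.85
tool_pos: [0.5439, -0.2314, 0.1751]
orientation: [0.53, -0.47, 0.528, 0.468]
contact_force: [0.4, 0.6, 0.5]
opening: 0.0452
t: 48.85
tool_pos: [0.5421, -0.2305, 0.1711]
orientation: [0.707, -0.007, 0.707, 0.008]
contact_force: [0.0, 0.3, -0.7]
opening: 0.0447
t 48.85 tcp [ 542.1 -230.5  171.1] open 44.7 F [ 0.   0.3 -0.7] turn [-0.41 -0.03 -0.05] shift cm after turn [ 3.11 -0.28  4.55]
263 ((589.6991577148438, -232.44993591308594), (28.15170669555664, 78.49938201904297), 0.6507549285888672) 104.33601664605699
```

View pics/g3c.png

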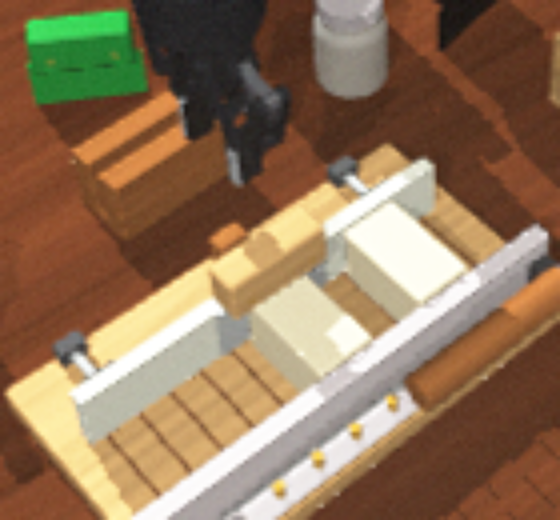

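The feeler is upright in the closed gap (crop (270,265)), with the board close to the blade. Regripping it.

```bash
python3 -m pendant '[[-0.4,0,0,0,-0.2,2.5,4.5],[0,0,0,0,0,2,4.5],[0,0,0,2,0,0,4.5],[0,0,0,0,0,0,4.5],[0,0,0,0,0,0,4.5]]'; python3 -c "
from h import *
to([.5876,-.232,.097],-88.33)"
```

```text
t: 49.65
tool_pos: [0.5862, -0.2325, 0.1514]
orientation: [0.706, -0.012, 0.708, 0.012]
contact_force: [0.5, 0.4, -0.0]
opening: 0.0451
t 49.65 tcp [ 586.2 -232.5  151.4] open 45.1 F [ 0.5  0.4 -0. ] turn [ 0.29 -0.09 -0.  ] shift cm after turn [5.44 0.05 0.14]
```

```bash
python3 -m pendant '[[0.3,-0.1,0,2,0,0.1,4.5],[0,0,0,2,0,0,4.5],[0,0,0,0,0,0,4.5],[0,0,0,0,0,0,4.5]]'; python3 -m pendant '[[0,0,0,1.0,0,0,4.5],[0,0,0,0.4,0,0,4.5],[0,0,0,0,0,0,4.5],[0,0,0,0,0,0,4.5]]';python3 -c "
from h import *
to([.5876,-.232,.097],-88.33)"
```

```text
t: 50.05
tool_pos: [0.588, -0.2328, 0.1125]
orientation: [0.708, -0.01, 0.706, 0.01]
contact_force: [-0.8, -0.7, 1.3]
opening: 0.0449
t: 50.45
tool_pos: [0.5881, -0.2325, 0.0977]
orientation: [0.708, -0.01, 0.706, 0.01]
contact_force: [0.0, -0.1, -0.6]
opening: 0.0448
t 50.45 tcp [ 588.1 -232.5   97.7] open 44.8 F [ 0.  -0.1 -0.6] turn [-0.04  0.1   0.03] shift cm after turn [ 0.07  0.05 -0.05]
```

```bash
python3 -m pendant '[[0,0.1,0,0.05,0,-0.06,4.5],[0,0,0,0,0,0,4.5]]'|sed -n 2p; python3 -m pendant '[[0,0,0,0,0,0,2],[0,0,0,0,0,0,2],[0,0,0,0,0,0,2],[0,0,0,0,0,0,2]]'; python3 -c "
from h import *
to([.5876,-.232,.097],-88.33)"
```

```text
tool_pos: [0.5875, -0.2325, 0.0973]
t: 51.05
tool_pos: [0.5877, -0.2325, 0.0974]
orientation: [0.707, -0.01, 0.707, 0.01]
contact_force: [-1.1, 0.8, 4.2]
opening: 0.0269
t 51.05 tcp [ 587.7 -232.5   97.4] open 26.9 F [-1.1  0.8  4.2] turn [-0.04  0.02  0.04] shift cm after turn [ 0.04  0.05 -0.  ]
```

```bash
python3 -m pendant '[[0,0,0,-0.4,0,0,2],[0,0,0,-0.4,0,0,2],[0,0,0,-0.4,0,0,2],[0,0,0,-0.3,0,0,2],[0,0,0,-0.3,0,0,2]]'; python3 -m pendant '[[0,0,0,-0.3,0,0,2],[0,0,0,-0.3,0,0,2],[0,0,0,-0.3,0,0,2],[0,0,0,-0.3,0,0,2]]'; python3 -c "
from h import *
to([.5876,-.232,.14],-88.33)"
```

```text
t: 51.55
tool_pos: [0.5876, -0.2324, 0.1154]
orientation: [0.707, -0.01, 0.707, 0.01]
contact_force: [2.7, -0.2, -2.4]
opening: 0.0268
t: 51.95
tool_pos: [0.5875, -0.2324, 0.1274]
orientation: [0.707, -0.01, 0.707, 0.01]
contact_force: [2.8, 0.7, -2.9]
opening: 0.027
t 51.95 tcp [ 587.5 -232.4  127.4] open 27.0 F [ 2.8  0.7 -2.9] turn [-0.04  0.01  0.03] shift cm after turn [-1.26  0.04  0.01]
```

```bash
python3 -m pendant '[[0,0,0,-0.5,0,0,2],[0,0,0,-0.5,0,0,2],[0,0,0,-0.5,0,0,2],[0,0,0,-2,0,0,2],[0,0,0,-3,0,0,2]]'; python3 -m pendant '[[0,0,0,0,0,0,2],[0,0,0,0,0,0,2]]' >/dev/null; python3 - <<'E'
from chk import *
to([.4111,-.2114,.15],-85.93)
chk(5,((-.04,.04),(.055,.12)))
E
```

```text
t: 52.45
tool_pos: [0.5854, -0.232, 0.1913]
orientation: [0.705, -0.01, 0.709, 0.01]
contact_force: [0.3, 0.9, -1.4]
opening: 0.0272
t 52.65 tcp [ 587.3 -232.6  192.7] open 26.8 F [-0.2  0.1 -2.5] turn [-2.46  0.02  0.04] shift cm after turn [  4.27   3.37 -17.42]
n 84 X [-42.7  33.7] Y [-7.9 36.9] z 70.1
 yaw rel cutter (sides) -23.47 mid y 11.9 ((0.14749526977539062, 24.506214141845703), (27.06932830810547, 88.88069152832031), 60.670040130615234)
n 387 X [-44.3  33.3] Y [ 62.9 107.8] z 70.1
 yaw rel cutter (sides) -0.59 mid y 85.5 ((-5.201866149902344, 86.4334716796875), (60.60015869140625, 78.03219604492188), 88.4009017944336)
```

```bash
python3 -m pendant '[[-2.4,0,0,0,0.6,-3.5,2],[0,0,0,0,0.7,-3.5,2],[0,0,0,0,0.7,-3.5,2],[0,0,0,0,0.7,-3.5,2],[0,0,0,0,0.7,-3.4,2]]'>/dev/null; python3 -m pendant '[[0,0,0,2,0,0,2],[0,0,0,1.6,0,0,2],[0,0,0,0,0,0,2],[0,0,0,0,0,0,2]]' >/dev/null; python3 - <<'E'
from h import *
to([.4111,-.2114,.087],-85.93)
t,r,o=pose()
d=np.median([cam('top')[1] for _ in range(3)],axis=0); W=cloud('top',d)
S=W[203:240,355:405].reshape(-1,3);S=S[(S[:,2]>.05)&(S[:,2]<.066)]; print('stand pts',len(S),cv2.minAreaRect(S[:,:2].astype(np.float32)*1000) if len(S)>10 else '')
W=cloud('scene',np.median([cam('scene')[1] for _ in range(3)],axis=0)); V=(W-t)*1000; k=(abs(V[...,0])<16)&(abs(V[...,1])<60)&(V[...,2]<-34)&(V[...,2]>-68); S=V[k]; print(len(S), np.percentile(S,[5,50,95],axis=0).round(1))
E
```

```text
t 53.8 tcp [ 411.5 -209.3  156.1] open 27.0 F [-0.3 -0.4  0.1] turn [-0.05 -0.06  0.02] shift cm after turn [ 6.91 -0.21 -0.06]
stand pts 200 ((409.9156494140625, -185.38938903808594), (56.21815872192383, 55.62757110595703), 4.076238632202148)
210 [[  0.2 -43.2 -66.9]
 [  4.2  -3.8 -54. ]
 [  7.5  40.1 -39.6]]
```

```bash
python3 -m pendant '[[0,0,0,1.5,0.2,0,2],[0,0,0,1.0,0,0,2],[0,0,0,0,0,0,2],[0,0,0,0,0,0,2]]'; python3 -m pendant '[[0,0,0,1.5,0,0,2],[0,0,0,1.5,0,0,2],[0,0,0,1,0,0,2],[0,0,0,0,0,0,2]]'; python3 -c "
from h import *
to([.4111,-.2114,.0848],-85.93)"
```

```text
t: 54.5
tool_pos: [0.4114, -0.2074, 0.1311]
orientation: [0.706, -0.025, 0.707, 0.025]
contact_force: [0.5, -0.3, -1.3]
opening: 0.027
t: 54.9
tool_pos: [0.411, -0.2071, 0.0904]
orientation: [0.706, -0.025, 0.707, 0.025]
contact_force: [-1.0, 0.5, -1.7]
opening: 0.0268
t 54.9 tcp [ 411.  -207.1   90.4] open 26.8 F [-1.   0.5 -1.7] turn [-0.05 -0.09 -0.01] shift cm after turn [ 0.56 -0.43 -0.02]
```

```bash
python3 -m pendant '[[0,0,0,0.2,-0.4,0,2],[0,0,0,0.25,0,0,2],[0,0,0,0.1,0,0,2],[0,0,0,0,0,0,2]]'; python3 -m pendant '[[0,0,0,0,0,0,4.5],[0,0,0,0,0,0,4.5],[0,0,0,0,0,0,4.5],[0,0,0,-2,0,0,4.5],[0,0,0,-5,0,0,4.5]]'; python3 -m pendant '[[0,0,0,-5,0,0,4.5],[0,0,0,-3,4,0,4.5],[0,0,0,0,4.8,0,4.5],[0,0,0,0,4.8,0,4.5],[0,0,0,0,4.8,0,4.5]]'; python3 - <<'E'
from chk import *
chk(5,((-.04,.04),(.055,.12)))
cam('scene','e1');cam('top','e1t')
W=cloud('top',np.median([cam('top')[1] for _ in range(5)],axis=0))
def sel(b,l,h):
    u0,u1,v0,v1=b; S=W[v0:v1,u0:u1].reshape(-1,3); return S[(S[:,2]>l)&(S[:,2]<h)]
for n,b,l,h in(('feeler',(355,405,200,235),.08,.11),('stand',(355,405,205,235),.045,.066),('post',(370,396,160,192),.062,.08),('knifeh',(205,240,220,265),.015,.04)):
    S=sel(b,l,h); print(n,len(S),cv2.minAreaRect(S[:,:2].astype(np.float32)*1000) if len(S)>5 else '')
S=sel((325,442,150,176),.062,.078); a=np.radians(1.67); xy=S[:,:2]*1000-[629.6,-230.9]; X=xy@[np.cos(a),np.sin(a)]; Y=xy@[-np.sin(a),np.cos(a)]; k=(X<-41.5)&(Y<-35); print('board X',np.percentile(X[k],[1,5,50,95,99]).round(1),k.sum())
to([.45,-.2,.25]); 
im=cv2.imread('pics/e1.png')
cv2.imwrite('pics/e1v.png',cv2.resize(im,(800,500)))
E
```

```text
t: 55.3
tool_pos: [0.4119, -0.2113, 0.0857]
orientation: [0.707, -0.025, 0.707, 0.025]
contact_force: [0.3, -0.6, -1.7]
opening: 0.0272
t: 55.8
tool_pos: [0.4095, -0.2101, 0.1539]
orientation: [0.704, -0.024, 0.709, 0.026]
contact_force: [1.3, -0.0, -0.0]
opening: 0.0448
t: 56.3
tool_pos: [0.3986, -0.026, 0.2361]
orientation: [0.707, -0.025, 0.706, 0.025]
contact_force: [0.7, 0.5, -0.1]
opening: 0.0448
n 395 X [-44.1  33.5] Y [-23.9  27.9] z 70.0
 yaw rel cutter (sides) -0.33 mid y -0.5 ((-5.409934997558594, -0.8393096923828125), (78.19894409179688, 78.07197570800781), 88.45449829101562)
n 389 X [-44.3  33.6] Y [ 62.9 107.7] z 70.1
 yaw rel cutter (sides) -0.1 mid y 85.4 ((-5.243244171142578, 87.07376861572266), (60.08287048339844, 78.38156127929688), 89.27035522460938)
feeler 276 ((412.08233642578125, -210.2187042236328), (28.073467254638672, 80.12718963623047), 3.9844088554382324)
stand 391 ((411.8984375, -212.41876220703125), (56.09130859375, 109.67544555664062), 4.051335334777832)
post 182 ((562.4036254882812, -224.28475952148438), (75.78717041015625, 59.399845123291016), 89.93353271484375)
knifeh 256 ((366.189208984375, 272.25970458984375), (22.718793869018555, 99.3365478515625), 81.05162048339844)
board X [-54.6 -54.4 -49.1 -43.1 -42.6] 170
t 56.9 tcp [398.9 -28.4 235.5] open 45.2 F [-0.4  0.2  0.2] turn [0. 0. 0.] shift cm after turn [ -1.44 -17.47   3.92]
```

View pics/e1v.png

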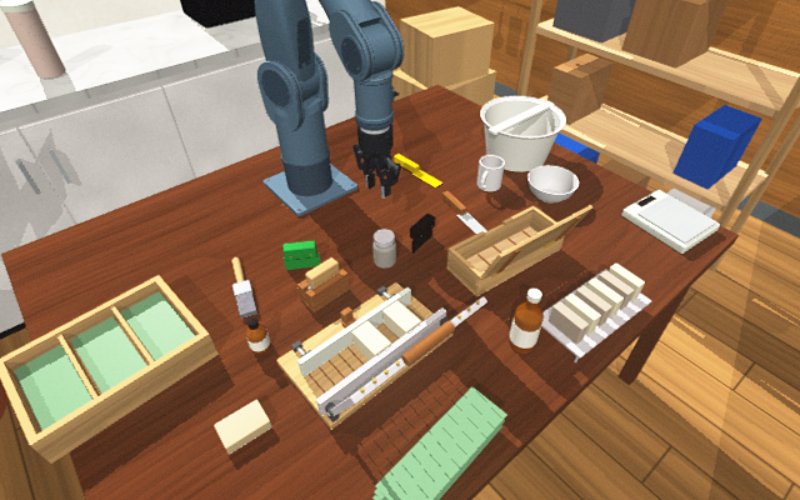

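```bash
python3 -c "
from h import *
d=cam('top','end')[1]; a=cv2.imread('pics/top0.png').astype(int); b=cv2.imread('pics/end.png').astype(int)
for n,(u,v) in dict(cup=(160,242),oil=(292,90),jar=(318,221),offcut=(475,160),brush=(430,265),bowl=(132,188),scent=(443,209)).items(): print(n,abs(a-b)[v-12:v+12,u-12:u+12].mean().round(1))
print(sign_off())"
```

```text
cup 2.6
oil 10.6
jar 69.5
offcut 2.1
brush 2.2
bowl 2.8
scent 2.2
the job is handed in; nothing more can be done
None
```

The job is handed in at about 57 s of the 210 s; the hand-in gives no verdict.

I levered the lid up with the palette knife, swept it fully open and laid the knife back on the table. The box held two blocks, soap0 and soap2, and both now stand square against the fence. I hung the feeler beside the middle block, pushed the guide up until the blade was nipped, drew the blade out upward and returned it to its stand.

**Last checks**
- **Guide:** it stands about 15.4 mm from its rear stop, measured by the arm. The top camera shows a free gap of about 2.6 mm, which agrees.
- **Blocks:** each is within about 0.6° of square. The fence contact was felt when I pushed them home.
- **Feeler:** upright in its stand, with its centre about 2 mm from the stand's.
- **Lid and knife:** the lid is open against its stop. The knife is flat, though it ended a few centimetres from where I laid it, presumably the announced knock.

**Not confirmed, or not as planned**
- **Nip and drag:** these were inferred, as the board's travel can't be read. The push force rose by about 1.6 N at the nip, and drawing out added about 1.5 N of drag.
- **First push on the guide:** a finger knuckle pressed on the feeler handle with about 21 N in x. I backed off and gripped the post the other way.
- **Jar and oil bottle:** the final before/after image comparison differed at the jar (69.5) and slightly at the oil bottle (10.6). The jar difference is probably the hand hovering in front of it. The scene picture just before showed both standing in place, and the other five things matched.

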